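Move a thin glass flask from the hanging rack to the condenser

TASK

Lift the thin glass flask with the blue collar up and off its fork, stand it on the cork mat and let go of it; then take it again by its body and stand it upright on the black pad of the condenser stand, its mouth centred under the drip tip, and let go. The glass is fragile: squeeze it lightly (a grip of 40 N at most), set it down and move it without knocks, and keep it upright all the way. Leave the other two hanging flasks and everything else on the bench where they are, and do not bump the rack or the stand.

Things in the scene. Friction and masses are not known exactly. Their poses are not given: they have to be found in the camera images.
- flask: The thin glass flask to move: BLUE collar, 0.1 kg, round about its z axis, origin at the centre of its flat underside. Upwards (mm): body 54 in diameter to z 46, shoulder to z 59, lower neck 18 to 19 in diameter to z 106, blue collar 36 in diameter z 106 to 111, upper neck 26 in diameter to the mouth at z 142. Flasks with red and yellow collars hang beside it
- flask_red: Neighbour flask of the same shape and size with a RED collar, hanging in another fork; not to be disturbed. Origin at the centre of its underside
- flask_yellow: Neighbour flask of the same shape and size in amber glass with a YELLOW collar, hanging in another fork; not to be disturbed. Origin at the centre of its underside
- rack: Fixed steel rack; origin on the table under the middle flask's axis, y along the row; forks open towards its own -x. Base plate 140 x 300 mm, 10 thick. Three forks at y = -85, 0, 85 mm: two prongs each, 8 mm wide and thick, 25 mm apart, from x = -29 (open end) to a 12 mm cross bar at x = 55; end posts at x = 55, y = +-140. Nothing stands higher than 173 mm but the flasks
- fork_top (a point): Point on the rack, x = 0, y = 0, level with the top of the prongs (165 mm above the table). A flask hangs here by its collar's underside, its lower neck between the prongs, its own underside 59 mm above the table
- fork_lip (a point): Top of the white upturned lips at the prong ends of the middle fork (the same on all): 5 mm thick, 8 mm above the prongs. The collar must be lifted more than 8 mm, and less than 35 mm or the flask's shoulder meets the prongs, before the flask is drawn out towards the rack's -x by 60 mm or more
- mat: Fixed square cork mat, 140 by 140 mm, 6 mm thick; origin at the centre of its underside on the table (top at z 6 mm)
- stand: Fixed condenser stand; origin on the table under the drip tip. Aluminium base plate, x from -90 to 110 mm, y +-90 mm, top at z 15. A post of radius 8 mm at x = 85, y = 55 mm rises to z 340 and carries the white head, with an arm at z 200 to 230; otherwise open all round below the head
- pad (a point): Centre of the top of the round black rubber pad (radius 42 mm, 3 mm thick, yellow rim) on the stand's base plate, 18 mm above the table: the flask's underside belongs here
- head (a point): Centre of the underside of the stand's white head, 192 mm above the table; the head measures 90 mm along the stand's x, 80 mm along its y, 50 mm in height, with a glass condenser (radius 24 mm) on it to z 352. There is no room for a gripper on the flask's upper neck under it: hold the flask by its body, gripper tilted about 45 degrees
- drip_tip (a point): Lower end of the glass drip tip (10 mm wide) under the head, 162 mm above the pad, 20 mm above the flask's mouth when it stands there
- amber_bottle: Bystander: amber bottle, radius 30, height 150 mm, origin at the centre of its underside
- white_bottle: Bystander: white plastic bottle with red cap, radius 28, height 140 mm, origin at the centre of its underside
- jar: Bystander: squat glass jar with blue lid, radius 34, height 85 mm, origin at the centre of its underside
- petri: Bystander: flat clear dish, radius 42, height 16 mm, origin at the centre of its underside
- stopper: Bystander: black rubber stopper, up to 18 mm radius, height 28 mm, origin at the centre of its underside
Not all that is in view belongs to the job. There is more than one size of the mat; the job needs the smaller.

How it is judged:
On the way:
1. the blue-collared flask is off the rack and stands upright on the cork mat, let go (x of flask in the frame of mat between -0.07 and 0.07 m and y of flask in the frame of mat between -0.07 and 0.07 m and z of flask in the frame of mat below 0.01 m and angle between flask's own z axis and vertical below 0.1 rad and contact force between flask and the fingers below 0.2 N and linear speed of flask below 0.03 m/s), for 0.2 s.
At the end, for the whole second after the job is handed in: The blue-collared flask stands released and at rest on the black pad, upright within 0.08 rad, within 12 mm of centre under the drip tip, underside within 4 mm of the pad; the two other flasks are within 10 mm and the five bench bystanders within 15 mm of where they started (horizontal distance between flask and drip_tip below 0.012 m and z of flask in the frame of pad below 0.004 m and angle between flask's own z axis and vertical below 0.08 rad and linear speed of flask below 0.02 m/s and contact force between flask and the fingers below 0.1 N and distance of each of amber_bottle, white_bottle, jar, petri, stopper from where it was at the start of the episode below 0.015 m and distance of each of flask_red, flask_yellow from where it was at the start of the episode below 0.01 m); the robot touches nothing.
It fails at once if the flask is squeezed by the fingers with more than 90 N (both fingers together) (contact force between flask and the fingers above 90 N).
It fails at once if the flask is knocked or set down hard (over 30 N) (contact force between flask and mat above 30 N or contact force between flask and stand above 30 N or contact force between flask and rack above 30 N or contact force between flask and flask_red above 30 N or contact force between flask and flask_yellow above 30 N).
It fails at once if the flask is tipped more than 0.5 rad (angle between flask's own z axis and vertical above 0.5 rad).
It fails at once if a neighbour flask is moved over 20 mm or tilted over 0.35 rad, or a bystander on the bench is moved over 30 mm (distance of any of flask_red, flask_yellow from where it was at the start of the episode above 0.02 m or angle between any of flask_red, flask_yellow's own z axis and vertical above 0.35 rad or distance of any of amber_bottle, white_bottle, jar, petri, stopper from where it was at the start of the episode above 0.03 m).
It fails at once if the arm or gripper bumps the rack or the stand with more than 15 N (contact force between any of the arm, the fingers and rack above 15 N or contact force between any of the arm, the fingers and stand above 15 N).
It also fails if it takes over 72 s, if anything falls off the work surface, if the arm or the gripper's body presses on something with over 40 N, if the wrist force passes 120 N, or if a joint passes its speed limit or range.

ROBOT

A 6-joint arm with a two-finger parallel gripper is mounted at the origin on the work surface. World frame = base frame: x ahead of the robot, y to its left, z up, the work surface at z = 0. Lengths are in m, angles in rad, forces in N, time in s.
With the tool pointing down it reaches from about 0.35 to 0.975 m from the base axis. Payload 4.9 kg.
Tool frame: the origin (TCP) lies at the very end of the fingers, on their centre line; the grasp point (between the pads) lies 19 mm behind it; z points along the fingers, y is the line along which they close (so a half turn about z gives the same grasp; the last joint's range is limited). The gripper opens to 85 mm and grips with 20 to 120 N. Pads are 22 mm wide; open, the fingers measure 114 mm over their backs; the gripper's body (76 mm by 85 mm) begins 54 mm behind the grasp point. The pads swing forward as they close: fully open they stand 13 mm farther back than shut.
Start: joints at [1.219, 0.053, 1.613, -0, 1.476, -0.119], TCP at [0.144, 0.608, 0.231] pointing down, gripper open.
Joint ranges: [-3.01, 3.01], [-1.01, 2.22], [0.06, 2.58], [-1.02, 4.17], [0.09, 2.62], [-3.14, 3.14]. Speed limits (rad/s): [2.57, 2.57, 3.14, 3.14, 3.14, 3.14].

INTERFACE

Orientations are given as a unit quaternion [w, x, y, z].
In Python, from plant import manip gives the robot as it stands.
- The arm moves only by the shell command python3 -m pendant 'ROWS'. ROWS is JSON, a list of rows, each a list of 3 entries, a list of its own where there are three numbers: the opening, from 0 (shut) to 1 (fully open), then the shift along the tool's x, y, z in units of 12 cm (1.0 is 12 cm), then the turn about the tool's z in units of pi rad (1.0 is pi rad). In form: [[gripper, [dx, dy, dz], roll], ...]. A call has 1 to 10 rows; each row is the pose to reach, as a shift and turn from the pose commanded when the call began, along the tool's axes at that moment, turning the shorter way round; what a row does not reach only later rows make up. A row lasts 1/10 s, in which the tool goes at most 50 mm and 8.59 degrees, less where a joint would pass 70% of its speed; a pose out of reach is approached as far as the arm can. A call with a number of a shift or a turn outside -1 to 1 is refused whole. A call with a gripper value outside its range is refused whole. The fingers move at their own pace and stop on an object; the grip force is fixed at half the most. Time passes only in rows, so rows that repeat a pose let the fingers close. It gives the time, the measured TCP pose, the force, the opening and the grip force at its end, in the units of the state.
- manip.state(): the state, without advancing time (a new reading comes with each control period).
- manip.grab_frame(name): name is "side" or "top" or "wrist"; returns a dict with "img" (480x640x3 uint8, red, green, blue), "fx", "fy", "cx", "cy" (pixels), "eye" and "rotation" of the camera in the world; the wrist camera has in their place "tool_from_camera" (4x4, takes a point from camera to tool coordinates, whose origin is the TCP and whose axes are the flange's). Camera axes: x right, y down, z forward; pixel columns grow to the right and rows downward; lengths in m; the calibration is good to about 2 mm. A picture is of the moment at which its call begins: read the wrist's pose just before it. There is no depth.
- manip.job_done(): hands the job in; it is judged then, once.
The state is a dict: "time": time; "joint_pos": joint angles; "joint_vel": joint speeds; "joint_efforts": joint torques, N m; "tool_pos": TCP position; "tool_rot": TCP orientation; "contact_force": force on the tool from outside, world axes, zero at the start; "ft_torque": the same for the moment, N m; "gripper_width": opening from 0.0 (shut) to 1.0 (fully open); "grasp_force": force on a finger pad.
Only numpy, scipy, OpenCV 4.12 (cv2) and the standard library are available. Lean on these libraries where they do the work, as an engineer would, in place of code of your own. Each camera call takes 0.05 s, during which the arm holds its last target. There are 200 camera calls.

## Working session

There is one attempt and no reset: what is moved stays moved. The work goes in short steps, Python scripts to look and compute and a shell command to move; the robot and the scene stay as the last step left them, time stands still between calls to the robot, and variables do not carry over. Pictures are saved under pics/ and viewed, at most 10 in all, crops included, and the job is handed in when it is done.

```bash
ls; mkdir -p pics
python3 - <<'E'
from plant import manip
import cv2,numpy as np
s=manip.state();print(s['time'],s['tool_pos'],s['tool_rot'])
for n in['side','top']:
    f=manip.grab_frame(n);cv2.imwrite(f'pics/{n}0.png',f['img'][:,:,::-1])
    print(n,f['fx'],f['fy'],f['cx'],f['cy'],f['eye'],np.round(f['rotation'],4).tolist())
E
```

```text
pics
0.0 [0.14397572 0.60755534 0.2300842 ] [-2.32008854e-04  1.16146082e-01  9.93231622e-01 -9.89144164e-04]
side 469.5328717592884 469.5328717592884 321.4119310436164 238.25767149367744 [ 0.31936208 -0.64268809  0.96364415] [-0.3223, 0.9366, -0.1293, 0.0456]
top 484.4534818237817 484.4534818237817 318.89907957193816 233.0212192690164 [ 0.22724124 -0.01290703  1.45483862] [-0.0796, 0.7126, -0.6929, 0.0753]
```

View both.

View pics/top0.png

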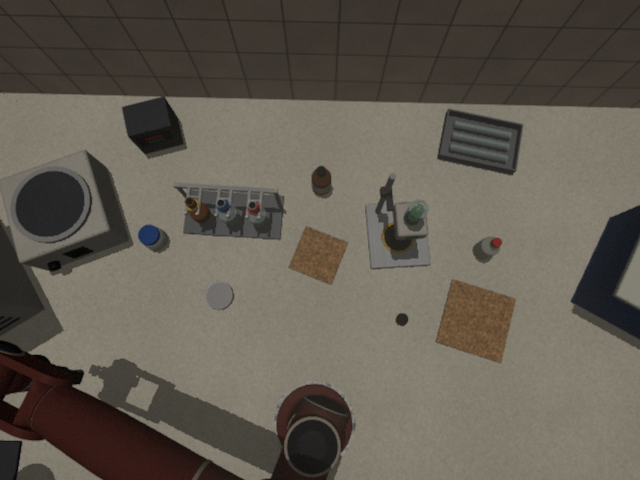

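View pics/side0.png

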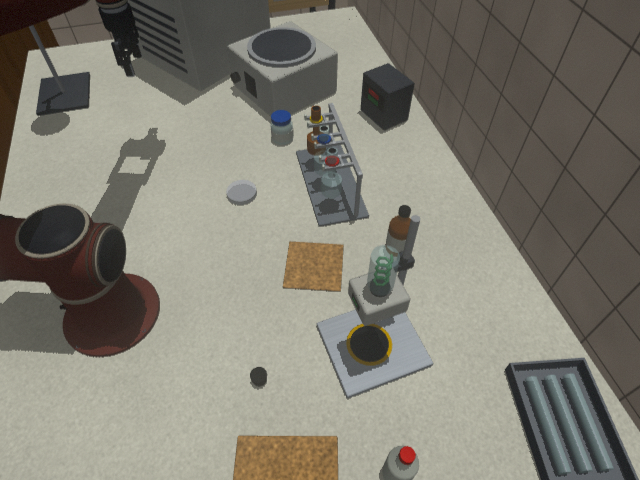

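```bash
cat > h.py <<'E'
import cv2,numpy as np
from scipy.spatial.transform import Rotation as R
def Rq(q): return R.from_quat(np.roll(q,-1))
def ray(f,uv,z):
    uv=np.atleast_2d(uv).astype(float)
    d=np.c_[(uv[:,0]-f['cx'])/f['fx'],(uv[:,1]-f['cy'])/f['fy'],np.ones(len(uv))]
    d=Rq(f['rotation']).apply(d); e=np.array(f['eye'])
    return e+d*((z-e[2])/d[:,2])[:,None]
def blobs(img,lo,hi,box,k=1):
    x0,y0,x1,y1=box; h=cv2.cvtColor(np.ascontiguousarray(img[y0:y1,x0:x1]),cv2.COLOR_RGB2HSV)
    m=cv2.inRange(h,lo,hi); c,_=cv2.findContours(m,cv2.RETR_EXTERNAL,cv2.CHAIN_APPROX_NONE)
    return [q.reshape(-1,2)+[x0,y0] for q in sorted(c,key=cv2.contourArea,reverse=True)[:k]]
E
python3 - <<'E'
from plant import manip
from h import *
np.set_printoptions(precision=4,suppress=True)
F={n:manip.grab_frame(n) for n in('top','side')}
import pickle;pickle.dump(F,open('F.pkl','wb'))
B={'top':dict(blue=(210,190,240,225),red=(240,190,270,225),yel=(180,190,212,225),mat=(280,220,360,290),pad=(375,215,420,260)),
'side':dict(blue=(310,130,340,155),red=(320,150,350,172),yel=(305,100,330,130),mat=(275,235,350,295),pad=(340,315,400,370))}
H=dict(blue=((100,110,40),(130,255,255)),red=((0,120,60),(6,255,255)),yel=((20,150,70),(32,255,255)),mat=((8,90,60),(22,255,255)),pad=((18,150,80),(32,255,255)))
Z=dict(blue=.1675,red=.1675,yel=.1675,mat=.006,pad=.018)
for n in F:
  for k in H:
    b=blobs(F[n]['img'],*H[k],B[n][k],3)
    for c in b[:3]:
      if len(c)<6: continue
      r=cv2.minAreaRect(c.astype(np.float32)); print(n,k,np.round(r[0],1),np.round(r[1],1),len(c),'bb',cv2.boundingRect(c.astype(np.int32)),ray(F[n],r[0],Z[k])[0])
      if k=='mat' and len(c)>80:print(ray(F[n],cv2.boxPoints(r),.006)[:,:2])
t=cv2.resize(F['top']['img'][175:285,180:440],None,fx=3,fy=3,interpolation=cv2.INTER_CUBIC)
s=cv2.resize(F['side']['img'][95:225,290:420],None,fx=2,fy=2,interpolation=cv2.INTER_CUBIC)
s2=cv2.resize(F['side']['img'][270:400,290:450],None,fx=2,fy=2,interpolation=cv2.INTER_CUBIC)
o=np.zeros((595,780,3),np.uint8);o[:330]=t;o[330:590,:260]=s;o[330:590,270:590]=s2
cv2.imwrite('pics/crop.png',o[:,:,::-1])
E
```

```text
top blue [227.5 203.8] [6.3 1.5] 12 bb (226, 201, 3, 7) [0.59   0.2536 0.1675]
top blue [220.2 210. ] [5.8 1.2] 11 bb (218, 208, 6, 4) [0.5717 0.2725 0.1675]
top red [254.4 209.2] [ 8.3 12.1] 39 bb (248, 203, 12, 12) [0.5767 0.1785 0.1675]
top yel [189.3 208.3] [6.4 1.4] 11 bb (187, 206, 6, 5) [0.5744 0.3582 0.1675]
top yel [196.4 203.2] [9.2 2.8] 19 bb (194, 199, 5, 10) [0.5894 0.3398 0.1675]
top mat [317.9 254.9] [45.5 44.8] 163 bb (289, 227, 58, 57) [0.4823 0.0015 0.006 ]
[[ 0.4422  0.0892]
 [ 0.5724  0.0435]
 [ 0.523  -0.0872]
 [ 0.3947 -0.0394]]
top pad [384.8 241.2] [18.4  3.6] 35 bb (382, 232, 9, 18) [ 0.5278 -0.1997  0.018 ]
top pad [390.1 224.2] [1.3 4.5] 9 bb (388, 223, 5, 3) [ 0.5812 -0.2159  0.018 ]
side blue [326.7 140. ] [4.7 9.1] 23 bb (322, 136, 9, 7) [0.5901 0.2602 0.1675]
side blue [317.8 137.3] [1.7 5.1] 10 bb (317, 135, 3, 6) [0.5708 0.2766 0.1675]
side red [331.5 161.3] [13.3  7.7] 43 bb (325, 157, 14, 9) [0.5792 0.1805 0.1675]
side yel [316.1 119.3] [ 5.7 12.2] 32 bb (310, 116, 13, 7) [0.586  0.3489 0.1675]
side mat [312.9 265.8] [57.6 46.5] 199 bb (283, 242, 60, 49) [ 0.4805 -0.0009  0.006 ]
[[ 0.3948 -0.0414]
 [ 0.4332  0.0935]
 [ 0.5723  0.0424]
 [ 0.5242 -0.0881]]
side pad [375.7 347.5] [29.8 40.2] 145 bb (353, 324, 39, 41) [ 0.5533 -0.2527  0.018 ]
side pad [353.4 330.8] [ 4.7 21.9] 41 bb (347, 324, 17, 17) [ 0.5194 -0.2018  0.018 ]
side pad [348.1 347.1] [10.4  2.2] 21 bb (347, 342, 4, 11) [ 0.4964 -0.2356  0.018 ]
```

View pics/crop.png

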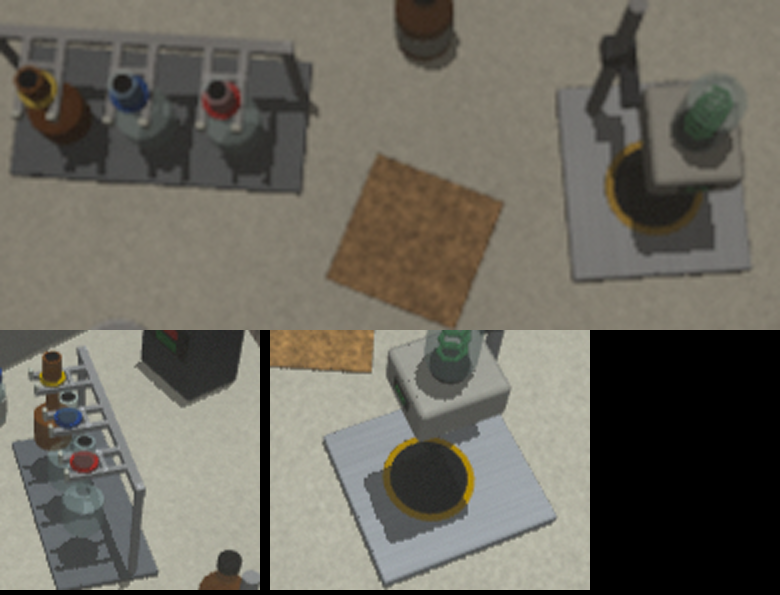

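The blue collar is at top (223,206) and side (324,140). It could be mistaken for the jar's blue lid (150,236), the red collar (255,208) or the yellow collar (192,205). The crop confirms it is the middle flask. The small mat is at (319,255), not the large one at (476,320). The pendant has no tilt axis, so I'll test early whether the arm tilts when it approaches an out-of-reach pose.

```bash
python3 -m pendant '[[1,[0,0,-1],0],[1,[0,0,-1],0],[1,[0,0,-1],0]]' >/dev/null; python3 -m pendant '[[1,[0,0,-1],0],[1,[0,0,-1],0],[1,[0,0,-1],0]]'; python3 -m pendant '[[1,[0,0,-1],0],[1,[0,0,-1],0],[1,[0,0,-1],0]]';python3 -m pendant '[[1,[0,0,-1],0],[1,[0,0,-1],0],[1,[0,0,-1],0]]'
python3 - <<'E'
from plant import manip
s=manip.state();print(s['joint_pos'])
E
```

```text
time: 0.8
tool_pos: [0.1443, 0.6085, 0.478]
tool_rot: [0.001, 0.116, 0.993, 0.004]
contact_force: [-0.8, 0.4, -0.0]
gripper_width: 0.999
grasp_force: 0.0
time: 1.1
tool_pos: [0.144, 0.6076, 0.5975]
tool_rot: [0.001, 0.116, 0.993, 0.004]
contact_force: [-0.3, -0.4, 1.1]
gripper_width: 0.999
grasp_force: 0.0
time: 1.4
tool_pos: [0.1437, 0.6068, 0.7166]
tool_rot: [0.001, 0.116, 0.993, 0.003]
contact_force: [-0.2, 0.2, 1.0]
gripper_width: 0.998
grasp_force: 0.0
[ 1.21900058e+00  2.49149221e-01  5.73325473e-01 -1.68571118e-05
  2.31217414e+00 -1.18980328e-01]
```

Run:
```python
import pickle
from h import *
np.set_printoptions(precision=4,suppress=True)
F=pickle.load(open('F.pkl','rb'))
f=F['side']
# pad rim ellipse -> plane points circle fit
b=blobs(f['img'],(18,120,60),(34,255,255),(340,315,400,370),6)
p=cv2.convexHull(np.vstack([c for c in b if len(c)>8]).astype(np.int32)).reshape(-1,2)
w=ray(f,p,.018)[:,:2]; (c,r)=cv2.minEnclosingCircle((w*1000).astype(np.float32));print('pad enc',c,r)
A=np.c_[2*w,np.ones(len(w))];s=np.linalg.lstsq(A,(w**2).sum(1),rcond=None)[0];print('fit',s[:2],np.sqrt(s[2]+s[:2]@s[:2]))
# stand plate corners, side view (crop x/2+135... )
cs=np.array([[270,0]])
pts=np.array([[324,438],[385,584],[555,518]])
px=(pts-[270,330])/2+[290,270]
print('stand corners side',px.tolist(),ray(f,px,.015)[:,:2])
t=F['top'];pt=np.array([[557,87],[573,280],[749,268]])/3+[180,175];print('top',ray(t,pt,.015)[:,:2])
pr=np.array([[10,175],[300,190],[312,63]])/3+[180,175];print('rack top',ray(t,pr,.01)[:,:2])
for nm,q in dict(mouthR=(217,93),mouthB=(122,86),mouthY=(33,78)).items(): print(nm,ray(t,np.array(q)/3+[180,175],.201)[0])
ps=np.array([[85,441],[68,397],[52,355]]);px=ps/2+[290,95-165];print('side mouths RBY',ray(f,px,.201)[:,:2])
```

```text
pad enc (542.5753173828125, -238.46849060058594) 49.672035217285156
fit [ 0.5425 -0.2389] 0.04901686650643016
stand corners side [[317.0, 324.0], [347.5, 397.0], [432.5, 364.0]] [[ 0.4466 -0.1623]
 [ 0.4624 -0.3376]
 [ 0.6574 -0.3195]]
top [[ 0.644  -0.1412]
 [ 0.4443 -0.1587]
 [ 0.4613 -0.3345]]
rack top [[0.537  0.4148]
 [0.5296 0.1186]
 [0.6643 0.1123]]
mouthR [0.5763 0.1796 0.201 ]
mouthB [0.5804 0.2651 0.201 ]
mouthY [0.5857 0.3456 0.201 ]
side mouths RBY [[0.5814 0.1816]
 [0.5843 0.2664]
 [0.5877 0.3546]]
```

```bash
python3 -m pendant '[[1,[0,0,-1],0],[1,[0,0,-1],0],[1,[0,0,-1],0]]' |head -3; python3 -m pendant '[[1,[0,0,-1],0],[1,[0,0,-1],0],[1,[0,0,-1],0],[1,[0,0,-1],0]]' |head -3;python3 -m pendant '[[1,[0,0,0],0],[1,[0,0,0],0]]'|head -3; python3 -m pendant '[[1,[0,0,1],0],[1,[0,0,1],0],[1,[0,0,1],0],[1,[0,0,1],0]]' | head -3
python3 - <<'E'
from plant import manip
s=manip.state();print(s['joint_pos'])
E
```

```text
time: 1.7
tool_pos: [0.1374, 0.5786, 0.8091]
tool_rot: [-0.004, 0.116, 0.993, -0.009]
time: 2.1
tool_pos: [0.1303, 0.5493, 0.8391]
tool_rot: [0.002, 0.116, 0.993, 0.017]
time: 2.3
tool_pos: [0.1311, 0.5513, 0.8371]
tool_rot: [0.002, 0.116, 0.993, 0.015]
time: 2.7
tool_pos: [0.1324, 0.5566, 0.7026]
tool_rot: [-0.001, 0.116, 0.993, 0.003]
[ 1.20497537  0.0871392   0.78438439  0.00579947  2.26412297 -0.12941076]
```

```bash
cat > st.py <<'E'
from plant import manip
import numpy as np
from h import Rq
s=manip.state();r=Rq(s['tool_rot']).as_matrix()
np.set_printoptions(precision=4,suppress=True)
print(s['time'],'p',s['tool_pos'],'x',r[:,0],'y',r[:,1],'z',r[:,2],'j',s['joint_pos'],'F',s['contact_force'],'g',s['gripper_width'],s['grasp_force'])
E
python3 -m pendant '[[1,[0,0,0],0],[1,[0,0,0],0],[1,[0,0,0],0]]' >/dev/null; python3 st.py
python3 -m pendant '[[1,[0,0,-1],0],[1,[0,0,-1],0],[1,[0,0,-1],0],[1,[0,0,-1],0],[1,[0,0,-1],0]]'>/dev/null; python3 st.py
python3 -m pendant '[[1,[0,1,-1],0],[1,[0,1,-1],0],[1,[0,1,-1],0],[1,[0,1,-1],0],[1,[0,1,-1],0]]'>/dev/null; python3 st.py
python3 -m pendant '[[1,[0,1,-1],0],[1,[0,1,-1],0],[1,[0,1,-1],0],[1,[0,1,-1],0],[1,[0,1,-1],0]]'>/dev/null; python3 st.py
```

```text
3.0 p [0.1317 0.5543 0.7211] x [-0.973   0.2307 -0.0004] y [0.2305 0.9724 0.0369] z [ 0.0089  0.0358 -0.9993] j [ 1.2048  0.0884  0.7481  0.0058  2.2685 -0.1294] F [0.3596 0.378  0.3801] g 0.9999546183525614 0.0
3.5 p [0.1329 0.5554 0.8331] x [-0.9729  0.2311  0.0012] y [0.2311 0.9726 0.0242] z [ 0.0044  0.0238 -0.9997] j [ 1.2035  0.4436  0.0563  0.0089  2.6178 -0.1263] F [ 0.3875  1.3167 -0.9902] g 1.0000690864882364 0.0
4.0 p [0.1309 0.5511 0.8375] x [-0.973   0.2306  0.0035] y [0.2306 0.9725 0.0316] z [ 0.0039  0.0315 -0.9995] j [ 1.2024  0.4367  0.055   0.0155  2.6191 -0.1221] F [-0.1493 -0.1869 -0.4435] g 1.0007085745095554 0.0
4.5 p [0.1316 0.5524 0.8362] x [-0.973   0.2306  0.0069] y [0.2307 0.9726 0.0298] z [ 0.0001  0.0306 -0.9995] j [ 1.2004  0.4389  0.055   0.022   2.619  -0.1184] F [-0.0275  0.1969  0.263 ] g 0.9991461064263021 0.0
```

```bash
python3 -m pendant '[[0.6,[-1,-0.38,0.9],0],[0.6,[-1,-0.38,0.9],0],[0.6,[-1,-0.38,0.9],0],[0.6,[-1,-0.38,0.9],0]]'>/dev/null; python3 st.py
python3 -m pendant '[[0.6,[-1,-0.38,0.9],0],[0.6,[-1,-0.38,0.9],0],[0.6,[-1,-0.38,0.9],0],[0.6,[-1,-0.38,0.9],0]]'>/dev/null; python3 st.py
python3 -m pendant '[[0.6,[-1,-0.38,0.8],0.5],[0.6,[-1,-0.38,0.8],0.5],[0.6,[-1,-0.38,0.8],0.5],[0.6,[-1,-0.38,0.8],0.5],[0.6,[-1,-0.38,0.8],0.5],[0.6,[-1,-0.38,0.8],0.5],[0.6,[-1,-0.38,0.8],0.5],[0.6,[-1,-0.38,0.8],0.5],[0.6,[-1,-0.38,0.8],0.5],[0.6,[-1,-0.38,0.8],0.5]]'>/dev/null; python3 st.py
```

```text
4.9 p [0.2384 0.4822 0.7263] x [-0.9731  0.2304  0.0055] y [0.2304 0.9725 0.0325] z [ 0.0021  0.0329 -0.9995] j [ 0.9644  0.0229  0.8064  0.0225  2.2839 -0.3589] F [-0.3387  0.4508 -0.108 ] g 0.6014060454530936 0.0
5.3 p [0.3463 0.4134 0.6131] x [-0.9722  0.234   0.0083] y [0.2341 0.9719 0.0264] z [-0.0019  0.0276 -0.9996] j [ 0.724  -0.1039  1.1367  0.0252  2.0918 -0.5978] F [0.9502 0.2916 0.1172] g 0.6027912763955788 0.0
6.3 p [0.4504 0.3466 0.5204] x [0.1664 0.9855 0.0323] y [ 0.986  -0.1664 -0.0021] z [ 0.0033  0.0322 -0.9995] j [ 0.5118 -0.1046  1.2948  0.0283  1.9326  0.6894] F [-0.2015  0.0814  0.2007] g 0.601426741532764 0.0
```

```bash
python3 -m pendant '[[0.6,[-0.27,0.6,0.78],0],[0.6,[-0.27,0.6,0.78],0],[0.6,[-0.27,0.6,0.78],0]]'>/dev/null
python3 -m pendant '[[0.6,[-0.27,0.6,0.78],0],[0.6,[-0.27,0.6,0.78],0],[0.6,[-0.27,0.6,0.78],0],[0.6,[-0.27,0.6,0.78],0],[0.6,[-0.27,0.6,0.78],0]]'>/dev/null; python3 st.py
python3 - <<'E'
from plant import manip
import cv2,numpy as np
f=manip.grab_frame('wrist');cv2.imwrite('pics/w1.png',f['img'][:,:,::-1]);print(f['fx'],f['fy'],f['cx'],f['cy'],np.round(f['tool_from_camera'],4).tolist())
E
```

```text
7.1 p [0.5822 0.2652 0.3302] x [0.1608 0.9865 0.0312] y [ 0.987  -0.1608 -0.0033] z [ 0.0018  0.0313 -0.9995] j [0.2982 0.0385 1.465  0.0294 1.6272 0.4616] F [-0.7673  0.4547  1.4198] g 0.6012806902580966 0.0
383.59438044987513 383.59438044987513 321.69273891820575 233.15387763482906 [[0.0002, -0.9614, -0.2752, 0.0703], [1.0, 0.0003, -0.0001, 0.001], [0.0002, -0.2752, 0.9614, -0.1421], [0.0, 0.0, 0.0, 1.0]]
```

View pics/w1.png

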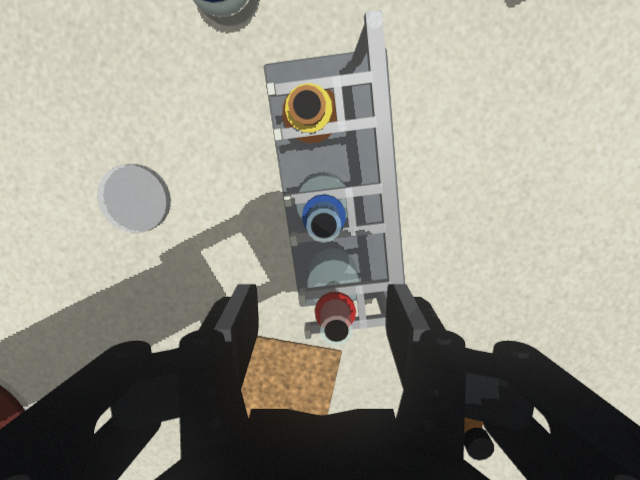

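The wrist view shows the blue mouth at (324,224), the yellow at (307,104) and the red at (336,330). The forks open to the image left, which is world -x.

```bash
cat >> h.py <<'E'
def wframe(f,s):
    T=np.array(f['tool_from_camera']);r=Rq(s['tool_rot'])
    g=dict(f);g['eye']=np.array(s['tool_pos'])+r.apply(T[:3,3]);q=(r*R.from_matrix(T[:3,:3])).as_quat();g['rotation']=np.roll(q,1);return g
E
python3 - <<'E'
from plant import manip
from h import *
np.set_printoptions(precision=4,suppress=True)
s=manip.state();f=wframe(manip.grab_frame('wrist'),s)
print(ray(f,[[324,224],[307,104],[336,330]],.201))
b=blobs(f['img'],(100,110,40),(130,255,255),(290,180,360,250),3);p=np.vstack(b);h=cv2.convexHull(p.astype(np.int32)).reshape(-1,2);w=ray(f,h,.17)[:,:2];print('collar',cv2.minEnclosingCircle((w*1000).astype(np.float32)))
print('prong lips',ray(f,[[270,88],[278,134],[286,196],[293,241]],.173))
E
```

```text
[[0.5853 0.2685 0.201 ]
 [0.5871 0.3531 0.201 ]
 [0.5811 0.1824 0.201 ]]
collar ((584.4544067382812, 268.148681640625), 17.669004440307617)
prong lips [[0.5612 0.3709 0.173 ]
 [0.5609 0.3375 0.173 ]
 [0.5582 0.2896 0.173 ]
 [0.5571 0.2522 0.173 ]]
```

```bash
python3 -m pendant '[[0.6,[-0.01,0.015,0.4],0],[0.6,[-0.01,0.015,0.8],0],[0.6,[-0.01,0.015,0.8],0]]'>/dev/null
python3 -m pendant '[[0.6,[0,0,0.15],0],[0.6,[0,0,0.3],0],[0.6,[0,0,0.4],0],[0.6,[0,0,0.46],0],[0.6,[0,0,0.46],0]]'>/dev/null; python3 st.py
```

```text
8.0 p [0.5831 0.2671 0.1757] x [0.1614 0.9865 0.0287] y [ 0.9869 -0.1612 -0.0064] z [-0.0017  0.0294 -0.9996] j [0.3011 0.1228 1.6328 0.0291 1.379  0.4577] F [ 0.037  -0.3941 -0.561 ] g 0.6005572880807354 0.0
```

```bash
python3 -m pendant '[[0.36,[0,0,-0.015],0],[0.36,[0,0,-0.015],0],[0.36,[0,0,-0.015],0]]'|tail -3; python3 -m pendant '[[0.325,[0,0,0],0],[0.325,[0,0,0],0]]'|tail -3;python3 -m pendant '[[0.305,[0,0,0],0],[0.305,[0,0,0],0]]'|tail -3; python3 st.py
```

```text
contact_force: [0.5, 0.1, -0.9]
gripper_width: 0.36
grasp_force: 0.0
contact_force: [-0.0, 0.5, -0.5]
gripper_width: 0.322
grasp_force: 0.0
contact_force: [-0.1, 0.0, 0.7]
gripper_width: 0.309
grasp_force: 0.2
8.7 p [0.5834 0.2672 0.1785] x [0.1612 0.9865 0.0293] y [ 0.9869 -0.1611 -0.0052] z [-0.0004  0.0298 -0.9996] j [0.3011 0.1203 1.6307 0.0291 1.3822 0.4577] F [-0.0774  0.0065  0.656 ] g 0.30877591980864283 0.22846697364002466
```

Contact is just starting at an opening of 0.309. I'll close in small steps.

```bash
python3 -m pendant '[[0.3,[0,0,0],0],[0.3,[0,0,0],0]]'|tail -2;python3 -m pendant '[[0.29,[0,0,0],0],[0.29,[0,0,0],0]]'|tail -2;python3 -m pendant '[[0.28,[0,0,0],0],[0.28,[0,0,0],0]]'|tail -2
```

```text
gripper_width: 0.299
grasp_force: 5.3
gripper_width: 0.296
grasp_force: 20.4
gripper_width: 0.294
grasp_force: 36.9
```

```bash
python3 -m pendant '[[0.291,[0,0,0],0],[0.291,[0,0,0],0]]'|tail -2;python3 -m pendant '[[0.291,[0,0,-0.03],0],[0.291,[0,0,-0.08],0],[0.291,[0.003,0,-0.13],0],[0.291,[0.005,0,-0.17],0],[0.291,[0.005,0,-0.18],0],[0.291,[0.005,0,-0.18],0]]'|tail -4;python3 st.py; python3 -m pendant '[[0.291,[-0.005,-0.04,0],0],[0.291,[-0.0165,-0.13,0],0],[0.291,[-0.03,-0.24,0],0],[0.291,[-0.045,-0.35,0],0],[0.291,[-0.058,-0.46,0],0],[0.291,[-0.072,-0.57,0],0],[0.291,[-0.086,-0.68,0],0],[0.291,[-0.098,-0.78,0],0],[0.291,[-0.105,-0.83,0],0],[0.291,[-0.105,-0.83,0],0]]' |tail -4;python3 st.py
```

```text
gripper_width: 0.289
grasp_force: 27.5
tool_rot: [-0.011, 0.762, 0.648, 0.01]
contact_force: [-0.8, -0.1, -1.1]
gripper_width: 0.293
grasp_force: 27.5
10.1 p [0.5838 0.2672 0.2006] x [0.1613 0.9865 0.0297] y [ 0.9869 -0.1612 -0.0042] z [ 0.0007  0.03   -0.9995] j [0.3009 0.1039 1.6106 0.0288 1.4176 0.4586] F [-0.7503 -0.091  -1.1465] g 0.2929758242945756 27.50041276216507
tool_rot: [-0.011, 0.762, 0.648, 0.01]
contact_force: [-0.3, -0.0, -0.8]
gripper_width: 0.293
grasp_force: 27.4
11.1 p [0.4826 0.2709 0.2003] x [0.1607 0.9866 0.0296] y [ 0.987  -0.1606 -0.0047] z [ 0.0002  0.0299 -0.9996] j [ 0.3628 -0.107   1.8219  0.0283  1.4161  0.52  ] F [-0.3343 -0.0076 -0.7813] g 0.29300733278482316 27.44387537240982
```

```bash
python3 -m pendant '[[0.293,[-0.08,0.01,0.01],0],[0.293,[-0.24,0.03,0.03],0],[0.293,[-0.44,0.06,0.07],0],[0.293,[-0.64,0.086,0.105],0],[0.293,[-0.84,0.113,0.14],0],[0.293,[-1,0.135,0.165],0]]' |tail -2
python3 -m pendant '[[0.293,[-0.2,0.027,0.033],0],[0.293,[-0.4,0.054,0.066],0],[0.293,[-0.6,0.08,0.1],0],[0.293,[-0.8,0.11,0.133],0],[0.293,[-0.93,0.126,0.155],0],[0.293,[-1,0.135,0.165],0],[0.293,[-1,0.135,0.165],0]]' |tail -2
python3 -m pendant '[[0.293,[-0.1,0.01,0.02],0],[0.293,[-0.2,0.03,0.04],0],[0.293,[-0.3,0.04,0.05],0],[0.293,[-0.33,0.046,0.06],0],[0.293,[-0.33,0.046,0.06],0],[0.293,[-0.33,0.046,0.06],0]]' |tail -3;python3 st.py
python3 - <<'E'
from plant import manip
import cv2
f=manip.grab_frame('side');cv2.imwrite('pics/s2.png',cv2.resize(f['img'][180:320,230:400,::-1],None,fx=3,fy=3))
E
```

```text
gripper_width: 0.294
grasp_force: 22.6
gripper_width: 0.296
grasp_force: 22.6
contact_force: [-0.5, -0.5, -0.3]
gripper_width: 0.292
grasp_force: 22.7
13.0 p [ 0.4756 -0.0097  0.145 ] x [0.1614 0.9864 0.0297] y [ 0.9869 -0.1614 -0.0051] z [-0.0003  0.0301 -0.9995] j [-0.1946 -0.246   2.038   0.0302  1.3558 -0.039 ] F [-0.5169 -0.5155 -0.3404] g 0.2917477089986248 22.655071020126343
```

View pics/s2.png

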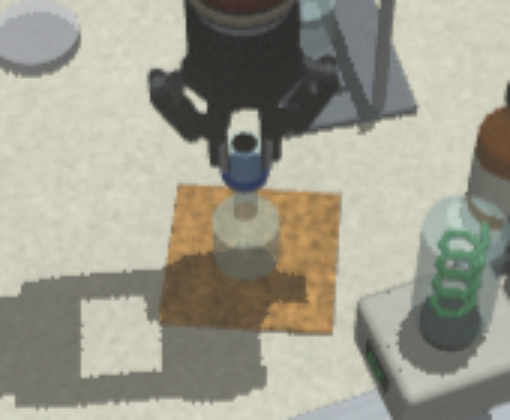

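The flask hangs upright over the small mat, so I'm lowering it gently.

```bash
python3 -m pendant '[[0.293,[0,0,0.03],0],[0.293,[0,0,0.06],0],[0.293,[0,0,0.09],0],[0.293,[0,0,0.11],0],[0.293,[0,0,0.125],0],[0.293,[0,0,0.133],0],[0.293,[0,0,0.14],0],[0.293,[0,0,0.14],0]]' |grep -E 'pos|contact'
python3 -m pendant '[[0.293,[0,0,0.006],0],[0.293,[0,0,0.01],0],[0.293,[0,0,0.01],0]]' |grep -E 'pos|contact'
python3 -m pendant '[[0.293,[0,0,0.004],0],[0.293,[0,0,0.008],0],[0.293,[0,0,0.008],0]]' |grep -E 'pos|contact'
```

```text
tool_pos: [0.4756, -0.0093, 0.1282]
contact_force: [0.3, 0.5, -1.0]
tool_pos: [0.4756, -0.0092, 0.127]
contact_force: [-0.5, -0.1, -1.0]
tool_pos: [0.4756, -0.0092, 0.126]
contact_force: [0.0, -0.6, -1.1]
```

```bash
python3 -m pendant '[[0.293,[0,0,0.004],0],[0.293,[0,0,0.004],0]]' |grep -E 'pos|contact'
python3 -m pendant '[[0.293,[0,0,0.004],0],[0.293,[0,0,0.004],0]]' |grep -E 'pos|contact'
python3 -m pendant '[[0.293,[0,0,0.004],0],[0.293,[0,0,0.004],0]]' |grep -E 'pos|contact'
```

```text
tool_pos: [0.4756, -0.0092, 0.1256]
contact_force: [-0.0, 0.1, -0.4]
tool_pos: [0.4758, -0.0092, 0.1256]
contact_force: [-1.0, 0.3, 2.1]
tool_pos: [0.476, -0.0092, 0.1256]
contact_force: [-1.8, -0.6, 5.8]
```

```bash
python3 -m pendant '[[0.3,[0,0,-0.006],0],[0.31,[0,0,-0.008],0],[0.34,[0,0,-0.008],0],[0.4,[0,0,-0.008],0],[0.6,[0,0,-0.008],0],[0.6,[0,0,-0.008],0],[0.6,[0,0,-0.008],0]]' |tail -4
python3 -m pendant '[[0.6,[0.01,0,-0.2],0],[0.6,[0.02,0,-0.6],0],[0.6,[0.03,0,-1],0],[0.6,[0.03,0,-1],0]]'>/dev/null;python3 -m pendant '[[0.6,[0.03,0,-1],0],[0.6,[0.03,0,-1],0],[0.6,[0.03,0,-1],0]]'>/dev/null;python3 st.py
python3 - <<'E'
from plant import manip
import cv2
f=manip.grab_frame('side');cv2.imwrite('pics/s3.png',cv2.resize(f['img'][180:320,230:400,::-1],None,fx=3,fy=3))
E
```

```text
tool_rot: [-0.011, 0.762, 0.648, 0.01]
contact_force: [-0.0, 1.0, 0.8]
gripper_width: 0.599
grasp_force: 0.0
16.45 p [ 0.4779 -0.0094  0.3711] x [0.161  0.9865 0.0292] y [ 0.9869 -0.1612  0.0026] z [ 0.0073  0.0284 -0.9996] j [-0.1929 -0.3516  1.747   0.0297  1.7444 -0.0259] F [-0.4476  0.9325  0.5277] g 0.6020533202716788 0.0
```

View pics/s3.png

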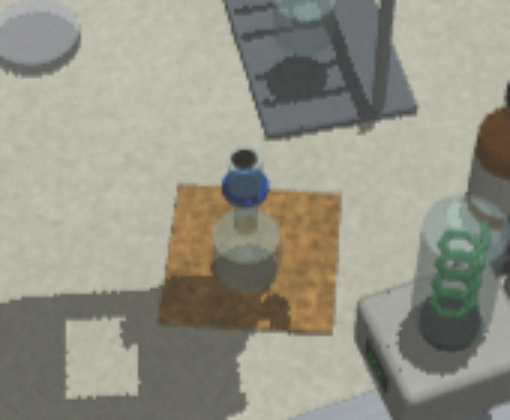

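Run:
```python
from plant import manip
from h import *
from scipy.optimize import least_squares
np.set_printoptions(precision=4,suppress=True)
D=[(.144,.6076,.2301,.053,1.613,1.476),(.1437,.6068,.7166,.2491,.5733,2.3122),(.1317,.5543,.7211,.0884,.7481,2.2685),(.1316,.5524,.8362,.4389,.055,2.619),(.4779,-.0094,.3711,-.3516,1.747,1.7444),(.5834,.2672,.1785,.1203,1.6307,1.3822),(.4756,-.0097,.145,-.246,2.038,1.3558),(.2384,.4822,.7263,.0229,.8064,2.2839),(.4826,.2709,.2003,-.107,1.8219,1.4161)]
def fk(p,j2,j3,j5):
    a,h,L2,L3,e,L=p;q=j2+j3
    return np.array([a+L2*np.sin(j2)+L3*np.sin(q)+e*np.cos(q)+L*np.sin(q+j5),h+L2*np.cos(j2)+L3*np.cos(q)-e*np.sin(q)+L*np.cos(q+j5)])
f=lambda p:np.concatenate([fk(p,*d[3:])-[np.hypot(d[0],d[1]),d[2]] for d in D]+[[1e-2*(p[5]-.25)]])
s=least_squares(f,[0,.36,.4,.4,0,.25]);print(s.x,np.abs(s.fun).max())
for j2 in(.5,.7,.9,1.1): print(j2,fk(s.x,j2,.07,np.pi-.07-j2),'tilt45',fk(s.x,j2,.07,np.pi*.75-.07-j2))
# wall position: tile/table edge in top view
F=manip.grab_frame('top');print('table edge',ray(F,[[320,100],[550,106]],0)[:,:2], 'instr',ray(F,[[575,300],[640,205]],.1)[:,:2])
```

```text
[0.0059 0.2434 0.4221 0.6096 0.0962 0.2802] 0.0013221330464944225
0.5 [0.6181 0.7948] tilt45 [0.8163 0.8769]
0.7 [0.7712 0.6566] tilt45 [0.9693 0.7387]
0.9 [0.8937 0.4908] tilt45 [1.0919 0.5728]
1.1 [0.9808 0.3038] tilt45 [1.179  0.3859]
table edge [[ 0.9983  0.0096]
 [ 0.997  -0.7413]] instr [[ 0.3586 -0.7163]
 [ 0.6382 -0.9279]]
```

```bash
python3 -m pendant '[[1,[-0.68,0.18,-0.79],0],[1,[-0.68,0.18,-0.79],0],[1,[-0.68,0.18,-0.79],0]]'>/dev/null
python3 -m pendant '[[1,[-0.68,0.18,-0.79],0],[1,[-0.68,0.18,-0.79],0],[1,[-0.68,0.18,-0.79],0]]'>/dev/null
python3 -m pendant '[[1,[-0.68,0.18,-0.79],0],[1,[-0.68,0.18,-0.79],0],[1,[-0.68,0.18,-0.79],0]]'>/dev/null
python3 -m pendant '[[1,[-0.68,0.18,-0.79],0],[1,[-0.68,0.18,-0.79],0],[1,[-0.68,0.18,-0.79],0]]'>/dev/null;python3 st.py
python3 -m pendant '[[1,[-0.4,0.85,-0.4],0],[1,[-0.4,0.85,-0.4],0],[1,[-0.4,0.85,-0.4],0]]'>/dev/null;python3 st.py
python3 -m pendant '[[1,[-0.4,0.85,-0.4],0],[1,[-0.4,0.85,-0.4],0],[1,[-0.4,0.85,-0.4],0]]'>/dev/null;python3 st.py
python3 -m pendant '[[1,[-0.4,0.85,-0.4],0]]'>/dev/null;python3 st.py;python3 -m pendant '[[1,[-0.4,0.85,-0.4],0]]'>/dev/null;python3 st.py
```

```text
17.75 p [ 0.5099 -0.3592  0.7341] x [0.1631 0.9862 0.0299] y [ 0.9866 -0.163  -0.0062] z [-0.0012  0.0305 -0.9995] j [-0.7428  0.3092  0.4648  0.0317  2.3889 -0.5561] F [ 0.0028 -1.1128  0.2786] g 1.0016698648582618 0.0
18.05 p [ 0.5741 -0.4034  0.7202] x [0.1628 0.986  0.0353] y [ 0.9867 -0.1626 -0.0084] z [-0.0025  0.0361 -0.9993] j [-0.7287  0.6108  0.0734  0.0413  2.483  -0.5328] F [ 2.2616 -2.4851 -4.0857] g 0.9990594176258335 0.0
18.35 p [ 0.5943 -0.4149  0.7143] x [0.1615 0.9868 0.0084] y [ 0.986  -0.1617  0.04  ] z [ 0.0408  0.0018 -0.9992] j [-0.7231  0.6309  0.0552  0.0432  2.4257 -0.5277] F [ 0.4704 -0.0119  0.6317] g 0.9998609228982593 0.0
18.45 p [ 0.6066 -0.4232  0.7072] x [ 0.162   0.9868 -0.0025] y [ 0.9849 -0.1615  0.0627] z [ 0.0615 -0.0126 -0.998 ] j [-0.7215  0.6414  0.055   0.0457  2.3901 -0.5246] F [ 0.0325  0.8313 -1.2307] g 1.001445350597383 0.0
18.55 p [ 0.6197 -0.4323  0.6985] x [ 0.1627  0.9866 -0.0123] y [ 0.9833 -0.1611  0.0841] z [ 0.081  -0.0257 -0.9964] j [-0.7202  0.6541  0.055   0.0481  2.3539 -0.5219] F [-0.1311  0.9217 -0.4183] g 0.9984348907271096 0.0
```

```bash
python3 -m pendant '[[1,[-0.4,0.9,-0.9],0]]'>/dev/null
python3 -m pendant '[[1,[-0.4,0.9,-0.9],0]]'>/dev/null
python3 -m pendant '[[1,[-0.4,0.9,-0.9],0]]'>/dev/null
python3 -m pendant '[[1,[-0.4,0.9,-0.9],0]]'>/dev/null;python3 st.py
python3 -m pendant '[[1,[-0.5,1,-0.7],0]]'>/dev/null
python3 -m pendant '[[1,[-0.5,1,-0.7],0]]'>/dev/null
python3 -m pendant '[[1,[-0.5,1,-0.7],0]]'>/dev/null
python3 -m pendant '[[1,[-0.5,1,-0.7],0]]'>/dev/null;python3 st.py
```

```text
18.95 p [ 0.6273 -0.436   0.7215] x [ 0.1681  0.9843 -0.0543] y [ 0.9719 -0.1562  0.1761] z [ 0.1648 -0.0824 -0.9829] j [-0.7219  0.6273  0.055   0.062   2.279  -0.5131] F [-0.2773  0.4654 -0.3347] g 0.9994556507916755 0.0
19.35 p [ 0.645  -0.455   0.7311] x [ 0.1775  0.9794 -0.0967] y [ 0.9521 -0.1461  0.2685] z [ 0.2489 -0.1398 -0.9584] j [-0.7306  0.623   0.0556  0.0756  2.1787 -0.5125] F [-0.808   0.1367  0.0491] g 0.997382506786893 0.0
```

```bash
python3 -m pendant '[[1,[-0.4,1,-0.6],0]]'>/dev/null
python3 -m pendant '[[1,[-0.4,1,-0.6],0]]'>/dev/null
python3 -m pendant '[[1,[-0.4,1,-0.6],0]]'>/dev/null
python3 -m pendant '[[1,[-0.4,1,-0.6],0]]'>/dev/null
python3 -m pendant '[[1,[-0.4,1,-0.6],0]]'>/dev/null
python3 -m pendant '[[1,[-0.4,1,-0.6],0]]'>/dev/null;python3 st.py
python3 -m pendant '[[1,[-0.4,1,-0.5],0]]'>/dev/null
python3 -m pendant '[[1,[-0.4,1,-0.5],0]]'>/dev/null
python3 -m pendant '[[1,[-0.4,1,-0.5],0]]'>/dev/null
python3 -m pendant '[[1,[-0.4,1,-0.5],0]]'>/dev/null
python3 -m pendant '[[1,[-0.4,1,-0.5],0]]'>/dev/null
python3 -m pendant '[[1,[-0.4,1,-0.5],0]]'>/dev/null;python3 st.py
```

```text
19.95 p [ 0.67   -0.4572  0.7688] x [ 0.1993  0.9664 -0.1622] y [ 0.9035 -0.1171  0.4123] z [ 0.3794 -0.2287 -0.8965] j [-0.717   0.5935  0.0559  0.0863  2.0377 -0.4928] F [ 0.6567  0.8794 -0.233 ] g 1.0005272775883862 0.0
20.55 p [ 0.6824 -0.455   0.8219] x [ 0.2308  0.9472 -0.2228] y [ 0.8325 -0.0737  0.5491] z [ 0.5037 -0.3122 -0.8055] j [-0.7101  0.5519  0.056   0.0971  1.9037 -0.4789] F [-1.3501  0.293  -0.1495] g 1.002815635410171 0.0
```

```bash
python3 -m pendant '[[1,[-0.4,1,-0.4],0]]'>/dev/null
python3 -m pendant '[[1,[-0.4,1,-0.4],0]]'>/dev/null
python3 -m pendant '[[1,[-0.4,1,-0.4],0]]'>/dev/null
python3 -m pendant '[[1,[-0.4,1,-0.4],0]]'>/dev/null
python3 -m pendant '[[1,[-0.4,1,-0.4],0]]'>/dev/null
python3 -m pendant '[[1,[-0.4,1,-0.4],0]]'>/dev/null;python3 st.py
python3 -m pendant '[[1,[-0.4,1,-0.3],0]]'>/dev/null
python3 -m pendant '[[1,[-0.4,1,-0.3],0]]'>/dev/null
python3 -m pendant '[[1,[-0.4,1,-0.3],0]]'>/dev/null
python3 -m pendant '[[1,[-0.4,1,-0.3],0]]'>/dev/null;python3 st.py
python3 -m pendant '[[1,[0,0,0],0],[1,[0,0,0],0]]'>/dev/null;python3 st.py
```

```text
21.15 p [ 0.6825 -0.447   0.887 ] x [ 0.2705  0.9224 -0.2758] y [ 0.7406 -0.0163  0.6718] z [ 0.6151 -0.386  -0.6875] j [-0.7076  0.5009  0.056   0.109   1.7761 -0.4688] F [0.2741 0.3993 0.6212] g 0.9985625972399024 0.0
21.55 p [ 0.6782 -0.4397  0.9329] x [ 0.3008  0.9034 -0.3057] y [0.6694 0.0284 0.7424] z [ 0.6793 -0.428  -0.5962] j [-0.7077  0.4664  0.0563  0.1175  1.6911 -0.4636] F [-0.0226  0.2648 -0.3612] g 1.000336812708128 0.0
21.75 p [ 0.6777 -0.4394  0.9329] x [ 0.3005  0.9035 -0.3057] y [0.6702 0.028  0.7416] z [ 0.6786 -0.4278 -0.5971] j [-0.7077  0.4662  0.0559  0.1173  1.6928 -0.4638] F [ 0.1909 -0.4461 -0.7349] g 1.0021425810250832 0.0
```

```bash
cat > go.py <<'E'
import sys
from plant import manip
from h import *
s=manip.state();t=np.array([float(a) for a in sys.argv[1:4]])
d=Rq(s['tool_rot']).inv().apply(t-s['tool_pos'])/.12
print('units',np.round(d,3),'mm',round(np.linalg.norm(d)*120,1))
E
python3 -m pendant '[[1,[0,0,0],-0.376],[1,[0,0,0],-0.376],[1,[0,0,0],-0.376],[1,[0,0,0],-0.376],[1,[0,0,0],-0.376],[1,[0,0,0],-0.376],[1,[0,0,0],-0.376],[1,[0,0,0],-0.376],[1,[0,0,0],-0.376]]'>/dev/null;python3 st.py;python3 go.py .40 .03 .40
```

```text
22.65 p [ 0.6787 -0.4403  0.9312] x [-0.5071  0.3187 -0.8008] y [ 0.5327  0.8463 -0.0005] z [ 0.6776 -0.4269 -0.5989] j [-0.7077  0.4678  0.0565  0.1173  1.6928 -1.6447] F [-0.1219 -0.366   0.0542] g 0.9988086282594415 0.0
units [ 5.972  2.082 -0.595] mm 762.3
```

Tilted 53° with the closing axis level. Next I move toward the mat, behind the flask.

```bash
python3 -m pendant '[[1,[1,0.35,-0.1],0],[1,[1,0.35,-0.1],0],[1,[1,0.35,-0.1],0]]'>/dev/null;python3 st.py
python3 -m pendant '[[1,[1,0.35,-0.1],0],[1,[1,0.35,-0.1],0],[1,[1,0.35,-0.1],0]]'>/dev/null
python3 -m pendant '[[1,[1,0.35,-0.1],0],[1,[1,0.35,-0.1],0],[1,[1,0.35,-0.1],0]]'>/dev/null
python3 -m pendant '[[1,[1,0.35,-0.1],0],[1,[1,0.35,-0.1],0],[1,[1,0.35,-0.1],0]]'>/dev/null;python3 st.py
python3 -m pendant '[[1,[1,0.35,-0.1],0],[1,[1,0.35,-0.1],0],[1,[1,0.35,-0.1],0]]'>/dev/null;python3 st.py;python3 go.py .4031 .0361 .0979
```

```text
22.95 p [ 0.6439 -0.3804  0.865 ] x [-0.5041  0.3209 -0.8019] y [0.5349 0.8449 0.0018] z [ 0.6781 -0.428  -0.5975] j [-0.6631  0.0542  0.7219  0.0809  1.4379 -1.6391] F [ 0.4216 -0.0164  2.9145] g 1.002481180846739 0.0
23.85 p [ 0.503  -0.1417  0.5957] x [-0.5073  0.3212 -0.7997] y [0.5333 0.8459 0.0014] z [ 0.6769 -0.4258 -0.6004] j [-0.3104 -0.709   1.791  -0.2187  1.1571 -1.3271] F [0.3451 0.6548 0.7346] g 1.0009597559722592 0.0
24.15 p [ 0.4565 -0.063   0.5065] x [-0.5074  0.3206 -0.7998] y [0.5331 0.846  0.0009] z [ 0.677  -0.4259 -0.6003] j [-0.0683 -0.8897  2.0296 -0.4237  1.171  -1.0837] F [0.3419 0.1491 0.9295] g 0.9997799256999476 0.0
units [3.214 0.458 1.391] mm 423.9
```

```bash
python3 go.py .4813 -.0131 .279
```

```text
units [1.545 0.46  1.101] mm 234.3
```

```bash
python3 -m pendant '[[1,[0.77,0.23,0.55],0],[1,[0.77,0.23,0.55],0],[1,[0.77,0.23,0.55],0]]'>/dev/null;python3 st.py
python3 -m pendant '[[1,[0.77,0.23,0.55],0],[1,[0.77,0.23,0.55],0],[1,[0.77,0.23,0.55],0],[1,[0.77,0.23,0.55],0],[1,[0.77,0.23,0.55],0]]'>/dev/null;python3 st.py;python3 go.py .4813 -.0131 .18;python3 go.py .4813 -.0131 .0293
```

```text
24.45 p [ 0.4693 -0.0389  0.3887] x [-0.5134  0.3198 -0.7963] y [ 0.5325  0.8464 -0.0034] z [ 0.673  -0.4258 -0.6048] j [ 0.0209 -0.8936  2.2235 -0.5328  1.0467 -0.9071] F [-0.2863 -0.0461 -0.9382] g 0.9979157584097328 0.0
24.95 p [ 0.4837 -0.0158  0.2859] x [-0.5037  0.3182 -0.8031] y [0.5331 0.846  0.0009] z [ 0.6798 -0.4277 -0.5958] j [ 0.0989 -0.8134  2.3562 -0.6768  0.9056 -0.6758] F [-0.6184 -0.5765  0.7629] g 1.0015051618290427 0.0
units [0.726 0.008 0.502] mm 105.9
units [1.734 0.007 1.251] mm 256.6
```

```bash
python3 -m pendant '[[1,[0.3,0.005,0.2],0],[1,[0.6,0.008,0.41],0],[1,[0.726,0.008,0.502],0],[1,[0.726,0.008,0.502],0],[1,[0.726,0.008,0.502],0]]'>/dev/null;python3 st.py;python3 go.py .4813 -.0131 .0293
python3 - <<'E'
from plant import manip
import cv2,numpy as np
a=manip.grab_frame('wrist')['img'];b=manip.grab_frame('side')['img'][150:320,230:430]
o=np.zeros((480,800,3),np.uint8);o[:300,:400]=cv2.resize(a,(400,300));o[:340,400:]=cv2.resize(b,(400,340))
cv2.imwrite('pics/w2.png',o[:,:,::-1])
E
```

```text
25.45 p [ 0.4818 -0.0131  0.1813] x [-0.5023  0.3181 -0.8041] y [0.533  0.8461 0.0018] z [ 0.6809 -0.4277 -0.5945] j [ 0.1088 -0.7093  2.4785 -0.8277  0.7448 -0.4538] F [0.3643 0.2574 1.0426] g 0.999361593304547 0.0
units [ 1.021 -0.005  0.75 ] mm 152.0
```

View pics/w2.png

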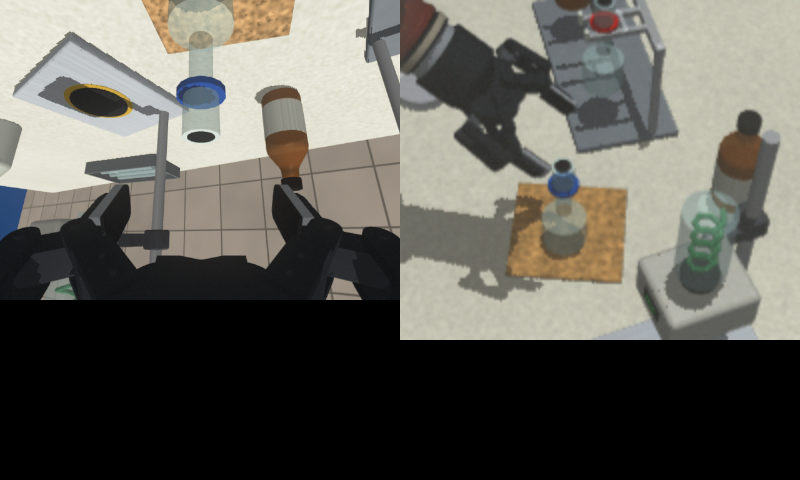

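The flask is centred between the open fingers, at x≈201 of 400 in the wrist view. Descending.

```bash
python3 -m pendant '[[1,[0.2,0,0.15],0],[1,[0.4,0,0.295],0],[1,[0.6,-0.003,0.44],0],[1,[0.75,-0.003,0.55],0],[1,[0.75,-0.003,0.55],0],[1,[0.75,-0.003,0.55],0]]'|grep -E 'pos|cont';python3 go.py .4813 -.0131 .0293; python3 go.py .4914 -.0195 .0203
```

```text
tool_pos: [0.472, -0.0191, 0.0837]
contact_force: [0.1, 0.1, 0.9]
units [0.334 0.079 0.31 ] mm 55.5
units [0.332 0.078 0.435] mm 66.3
```

```bash
python3 -m pendant '[[1,[0,0,0],0],[1,[0,0,0],0]]'|grep -E 'cont';python3 st.py;python3 go.py .4813 -.0131 .0293
```

```text
contact_force: [0.6, 0.5, -0.0]
26.35 p [ 0.4717 -0.0188  0.0832] x [-0.52    0.3279 -0.7887] y [0.5249 0.8511 0.0077] z [ 0.6738 -0.41   -0.6147] j [ 0.0754 -0.542   2.5565 -1.0236  0.5683 -0.201 ] F [ 0.6339  0.5235 -0.0248] g 0.998643574718797 0.0
units [0.328 0.079 0.311] mm 55.1
```

```bash
cat > ik.py <<'E'
from h import *
a,h,L2,L3,e,L=.0059,.2434,.4221,.6096,.0962,.2802
def ik(tcp,z):
    w=np.array(tcp)-L*np.array(z);j1=np.arctan2(w[1],w[0]);r=np.hypot(w[0],w[1])-a;dz=w[2]-h
    l=np.hypot(L3,e);g=np.arctan2(e,L3);d2=r*r+dz*dz
    c=(d2-L2**2-l*l)/(2*L2*l)
    if abs(c)>1:return None
    b=np.arccos(c);j3=b-g;j2=np.arctan2(r,dz)-np.arctan2(l*np.sin(b),L2+l*np.cos(b));q=j2+j3
    rad=np.array([np.cos(j1),np.sin(j1),0]);up=np.array([0,0,1.]);lat=np.array([-np.sin(j1),np.cos(j1),0])
    f=np.sin(q)*rad+np.cos(q)*up; n=np.cos(q)*rad-np.sin(q)*up   # n: direction of increasing pitch
    return np.array([j1,j2,j3,np.arctan2(z@lat,z@n),np.arccos(z@f)])
def tz(t,az): t,az=np.radians([t,az]);return np.array([np.sin(t)*np.cos(az),np.sin(t)*np.sin(az),-np.cos(t)])
E
python3 - <<'E'
from ik import *
np.set_printoptions(precision=3,suppress=True)
print(ik([.4717,-.0188,.0832],np.array([.6738,-.41,-.6147])),'true .075 -.542 2.557 -1.024 .568')
print(ik([.4837,-.0158,.2859],np.array([.6798,-.4277,-.5958])),'true .099 -.813 2.356 -.677 .906')
for t in(45,50,53):
  for az in(-31,-25,-20,-15,-10,-5,0):
    z=tz(t,az);G=np.array([.4758,-.0097,.034]);p=G+.023*z;print(t,az,'fin',ik(p,z),'up',ik(p-.015*z+[0,0,.12],z),'pad',ik(np.array([.542,-.239,.046])+.023*z,z))
E
```

```text
[ 0.327 -0.533  2.553 -1.067  0.763] true .075 -.542 2.557 -1.024 .568
[ 0.341 -0.813  2.358 -0.803  1.068] true .099 -.813 2.356 -.677 .906
45 -31 fin [ 0.257 -0.273  2.467 -1.057  0.62 ] up [ 0.28  -0.644  2.448 -0.732  0.886] pad [-0.36  -0.07   2.27  -0.666  0.208]
45 -25 fin [ 0.213 -0.318  2.5   -1.031  0.522] up [ 0.233 -0.704  2.481 -0.649  0.813] pad [-0.406 -0.075  2.275 -0.137  0.158]
45 -20 fin [ 0.171 -0.351  2.522 -0.978  0.437] up [ 0.188 -0.749  2.504 -0.555  0.757] pad [-0.445 -0.074  2.274  0.404  0.172]
45 -15 fin [ 0.124 -0.378  2.54  -0.876  0.353] up [ 0.138 -0.786  2.522 -0.436  0.709] pad [-0.483 -0.067  2.268  0.753  0.229]
45 -10 fin [ 0.074 -0.398  2.554 -0.687  0.277] up [ 0.083 -0.814  2.536 -0.293  0.672] pad [-0.519 -0.056  2.257  0.928  0.303]
45 -5 fin [ 0.021 -0.41   2.561 -0.355  0.222] up [ 0.025 -0.83   2.543 -0.131  0.65 ] pad [-0.554 -0.041  2.242  1.013  0.384]
45 0 fin [-0.033 -0.413  2.563  0.113  0.208] up [-0.034 -0.834  2.545  0.04   0.646] pad [-0.586 -0.021  2.223  1.053  0.467]
50 -31 fin [ 0.291 -0.251  2.489 -1.255  0.638] up [ 0.318 
[... 1040 characters left out ...]
5  -0.872  0.762] pad [-0.404 -0.061  2.326 -2.651  0.055]
53 -20 fin [ 0.211 -0.322  2.565 -1.455  0.441] up [ 0.234 -0.804  2.58  -0.77   0.683] pad [-0.45  -0.06   2.325  2.087  0.093]
53 -15 fin [ 0.155 -0.356  2.588 -1.488  0.331] up [ 0.173 -0.858  2.605 -0.626  0.612] pad [-0.496 -0.052  2.318  1.757  0.19 ]
53 -10 fin [ 0.095 -0.382  2.605 -1.517  0.214] up [ 0.107 -0.899  2.623 -0.435  0.554] pad [-0.539 -0.039  2.305  1.626  0.289]
53 -5 fin [ 0.03  -0.398  2.614 -1.537  0.094] up [ 0.036 -0.924  2.634 -0.199  0.518] pad [-0.58  -0.021  2.287  1.542  0.388]
53 0 fin [-0.036 -0.401  2.617  1.522  0.029] up [-0.038 -0.929  2.636  0.061  0.511] pad [-0.617  0.002  2.265  1.475  0.483]
```

```bash
cat > fit.py <<'E'
from h import *
from scipy.optimize import least_squares
D=np.array([[.144,.6076,.2301,1.219,.053,1.613,0,1.476],[.5834,.2672,.1785,.3011,.1203,1.6307,.0291,1.3822],[.4756,-.0097,.145,-.1946,-.246,2.038,.0302,1.3558],[.2384,.4822,.7263,.9644,.0229,.8064,.0225,2.2839],
[.6777,-.4394,.9329,-.7077,.4662,.0559,.1173,1.6928],[.503,-.1417,.5957,-.3104,-.709,1.791,-.2187,1.1571],[.4565,-.063,.5065,-.0683,-.8897,2.0296,-.4237,1.171],[.4837,-.0158,.2859,.0989,-.8134,2.3562,-.6768,.9056],[.4717,-.0188,.0832,.0754,-.542,2.5565,-1.0236,.5683],[.4818,-.0131,.1813,.1088,-.7093,2.4785,-.8277,.7448],[.1316,.5524,.8362,1.2004,.4389,.055,.022,2.619]])
def fk(p,j):
    a,h,L2,L3,e,L,b=p;X=[a,0,h];r=R.from_euler('Z',j[0])*R.from_euler('Y',j[1])
    P=R.from_euler('Z',j[0]).apply([a,0,h])+r.apply([0,0,L2]);r=r*R.from_euler('Y',j[2]);P=P+r.apply([e,0,L3]);r=r*R.from_euler('Z',j[3])*R.from_euler('Y',j[4])
    return P+r.apply([b,0,L]),r.apply([0,0,1])
if __name__=='__main__':
    np.set_printoptions(precision=4,suppress=True)
    f=lambda p:np.concatenate([fk(p,d[3:])[0]-d[:3] for d in D])
    s=least_squares(f,[0,.3,.4,.6,0,.2,0]);print(s.x,np.abs(s.fun).max());print(s.fun.reshape(-1,3)); print(fk(s.x,D[8,3:])[1],'true .6738,-.41,-.6147')
    np.save('p.npy',s.x)
E
python3 fit.py
```

```text
[-0.0114  0.2401  0.3819  0.5879  0.1164  0.223  -0.0453] 0.08411544687223294
[[ 0.0725 -0.0179 -0.0034]
 [ 0.0251 -0.0718 -0.0016]
 [ 0.004  -0.0784 -0.0002]
 [ 0.0777 -0.0186 -0.0147]
 [-0.0841 -0.0335  0.0029]
 [-0.0253 -0.0539  0.0088]
 [ 0.0001 -0.0456  0.012 ]
 [ 0.0015 -0.0289  0.0066]
 [-0.0217 -0.0173 -0.003 ]
 [-0.0068 -0.0223  0.0021]
 [ 0.0766 -0.0071 -0.0095]]
[ 0.6738 -0.41   -0.6147] true .6738,-.41,-.6147
```

```bash
sed -i 's/a,h,L2,L3,e,L,b=p;X=\[a,0,h\];/a,h,L2,L3,e,L,b,c,d=p;/; s/apply(\[e,0,L3\])/apply([e,c,L3])/; s/r.apply(\[b,0,L\])/r.apply([b,d,L])/; s/\[0,.3,.4,.6,0,.2,0\]/[0,.3,.4,.6,0,.2,0,.05,0]/' fit.py; python3 fit.py
cat > ik2.py <<'E'
from fit import *
p=np.load('p.npy')
lo=np.array([-3.01,-1.01,.06,-1.02,.09]);hi=np.array([3.01,2.22,2.58,4.17,2.62])
def ik(t,z,x0):
    s=least_squares(lambda j:np.r_[(fk(p,j)[0]-t)*3,fk(p,j)[1]-z],np.clip(x0,lo+.01,hi-.01),bounds=(lo,hi));return s.x,np.linalg.norm(s.fun)
def tz(t,az): t,az=np.radians([t,az]);return np.array([np.sin(t)*np.cos(az),np.sin(t)*np.sin(az),-np.cos(t)])
E
python3 - <<'E'
from ik2 import *
np.set_printoptions(precision=3,suppress=True)
for t in(45,49,53):
  for az in(-31,-25,-20,-15,-10,0,10):
    z=tz(t,az);G=np.array([.4758,-.0097,.034]);q=G+.023*z;x0=[.07,-.5,2.5,-.6,.5]
    o=[ik(q,z,x0),ik(q-.015*z+[0,0,.12],z,x0),ik(np.array([.542,-.239,.047])+.023*z,z,[-.5,0,2.2,.2,.4])]
    print(t,az,*['%s %.3f'%(u[0],u[1]) for u in o])
E
```

```text
[-0.0003  0.2381  0.4263  0.61    0.0959  0.2796 -0.      0.0744 -0.0002] 0.0007121133382339273
[[ 0.0001  0.0003  0.0007]
 [-0.0002 -0.     -0.0003]
 [-0.0002  0.     -0.0003]
 [-0.     -0.     -0.0001]
 [-0.     -0.      0.    ]
 [ 0.0001 -0.0001 -0.    ]
 [ 0.      0.     -0.    ]
 [-0.     -0.     -0.0001]
 [-0.      0.0001 -0.    ]
 [-0.      0.0001  0.    ]
 [ 0.     -0.0001  0.    ]]
[ 0.6738 -0.41   -0.6147] true .6738,-.41,-.6147
45 -31 [ 0.028 -0.283  2.471 -1.02   0.462] 0.002 [ 0.048 -0.646  2.447 -0.616  0.747] 0.000 [-0.541 -0.075  2.271 -0.001  0.16 ] 0.000
45 -25 [-0.024 -0.326  2.504 -0.931  0.362] 0.000 [-0.009 -0.708  2.48  -0.479  0.689] 0.000 [-0.588 -0.08   2.276  0.574  0.197] 0.000
45 -20 [-0.072 -0.36   2.527 -0.76   0.284] 0.000 [-0.062 -0.753  2.503 -0.335  0.654] 0.000 [-0.626 -0.079  2.274  0.833  0.264] 0.000
45 -15 [-0.124 -0.388  2.545 -0.449  0.225] 0.000 [-0.119 -0.791  2.522 -0.17   0.637] 0.000 [-0.663 -0.073  2.268  0.962  0.343] 0.000
45 -10 [-0.178 -0.409  2.558  0.013  0.207] 0.000 [-0.179 -0.82   2.535  0.005  0.64 ] 0.000 [-0.697 -0.061  2.25
[... 1489 characters left out ...]
28  1.849  0.134] 0.000
53 -20 [-0.093 -0.416  2.58  -1.02   0.205] 0.059 [-0.035 -0.811  2.58  -0.51   0.529] 0.001 [-0.643 -0.067  2.327  1.664  0.235] 0.000
53 -15 [-0.129 -0.388  2.58  -1.02   0.111] 0.037 [-0.094 -0.826  2.58  -0.293  0.5  ] 0.023 [-0.687 -0.059  2.32   1.567  0.336] 0.000
53 -10 [-0.12  -0.382  2.58  -1.02   0.09 ] 0.051 [-0.161 -0.839  2.58  -0.037  0.497] 0.038 [-0.728 -0.046  2.307  1.496  0.434] 0.000
53 0 [-0.299 -0.353  2.58   1.457  0.237] 0.043 [-0.31  -0.849  2.58   0.448  0.585] 0.049 [-0.798 -0.004  2.267  1.384  0.621] 0.000
53 10 [-0.43  -0.35   2.58   1.392  0.482] 0.024 [-0.452 -0.834  2.58   0.757  0.75 ] 0.032 [-0.85   0.051  2.21   1.286  0.791] 0.000
```

```bash
cat > sim.py <<'E'
from ik2 import *
lo6=np.r_[lo,-3.14];hi6=np.r_[hi,3.14]
def fkr(j):
    r=R.from_euler('Z',j[0])*R.from_euler('Y',j[1]+j[2])*R.from_euler('Z',j[3])*R.from_euler('Y',j[4])*R.from_euler('Z',j[5]);return fk(p,j)[0],r
def solve(t,r,x0,w=.6):
    s=least_squares(lambda j:np.r_[fkr(j)[0]-t,w*(r.inv()*fkr(j)[1]).as_rotvec()],np.clip(x0,lo6+.001,hi6-.001),bounds=(lo6,hi6),max_nfev=30);return s.x
def taz(r): z=r.apply([0,0,1]);return np.degrees([np.arccos(-z[2]),np.arctan2(z[1],z[0])])
E
cat > run.py <<'E'
from sim import *
np.set_printoptions(precision=3,suppress=True)
j0=np.array([.0754,-.542,2.5565,-1.0236,.5683,-.201]);_,r0=fkr(j0);print(r0.as_matrix()[:,0],taz(r0))
for st in([.46,-.01,.2],[.42,.03,.2],[.40,.03,.3]):
  js=solve(np.array(st),r0,j0)
  for d in([-1,0,-1],[-1,1,-1],[0,1,-1],[0,1,0],[-1,1,0],[-1,0,0],[0,0,-1],[0,-1,-1],[0,-1,0]):
    d=np.array(d)/np.linalg.norm(d);j=js.copy();o=[]
    for k in range(10):
        t,r=fkr(j);j=solve(t+.05*d,r,j)
        if k in(4,9):t,r=fkr(j);o.append('t,az %s tcp %s'%(taz(r),t))
    print(st,d,*o,j)
E
timeout 500 python3 run.py
```

```text
[-0.525 -0.851 -0.008] [ 52.069 -31.322]
[0.46, -0.01, 0.2] [-0.707  0.    -0.707] t,az [ 49.109 -38.066] tcp [0.388 0.058 0.052] t,az [ 46.451 -42.448] tcp [ 0.226  0.108 -0.102] [ 0.973  0.038  2.568 -1.02   1.001  0.811]
[0.46, -0.01, 0.2] [-0.577  0.577 -0.577] t,az [ 51.547 -32.293] tcp [0.327 0.146 0.061] t,az [ 51.547 -32.293] tcp [ 0.183  0.29  -0.083] [ 1.393  0.304  2.225 -0.881  1.225  0.967]
[0.46, -0.01, 0.2] [ 0.     0.707 -0.707] t,az [ 47.266 -31.252] tcp [0.448 0.163 0.06 ] t,az [ 44.207 -33.081] tcp [ 0.441  0.349 -0.096] [ 0.883  0.458  1.945 -1.02   0.95   0.593]
[0.46, -0.01, 0.2] [0. 1. 0.] t,az [ 52.069 -31.322] tcp [0.46 0.24 0.2 ] t,az [ 52.069 -31.322] tcp [0.46 0.49 0.2 ] [ 1.036  0.256  1.628 -0.93   1.39   0.266]
[0.46, -0.01, 0.2] [-0.707  0.707  0.   ] t,az [ 52.069 -31.322] tcp [0.283 0.167 0.2  ] t,az [ 52.069 -31.322] tcp [0.106 0.344 0.2  ] [ 1.588 -0.21   2.102 -0.75   1.778  0.619]
[0.46, -0.01, 0.2] [-1.  0.  0.] t,az [ 51.323 -38.831] tcp [0.314 0.08  0.195] t,az [ 51.687 -40.825] tcp [0.075 0.116 0.196] [ 1.636 -0.92   2.542 -0.712  2.116  0.49
[... 3014 characters left out ...]
.4, 0.03, 0.3] [-1.  0.  0.] t,az [ 51.936 -38.045] tcp [0.22  0.127 0.302] t,az [ 51.995 -38.201] tcp [-0.03   0.13   0.302] [ 1.998 -0.732  2.279 -0.543  2.367  0.791]
[0.4, 0.03, 0.3] [ 0.  0. -1.] t,az [ 50.095 -32.685] tcp [0.423 0.045 0.068] t,az [ 38.659 -31.358] tcp [ 0.402  0.034 -0.053] [ 0.19  -0.261  2.58  -1.02   0.516  0.014]
[0.4, 0.03, 0.3] [ 0.    -0.707 -0.707] t,az [ 50.586 -34.074] tcp [ 0.461 -0.129  0.133] t,az [ 47.545 -34.202] tcp [ 0.459 -0.301 -0.006] [-0.788 -0.131  2.431  1.423  0.142 -3.14 ]
[0.4, 0.03, 0.3] [ 0. -1.  0.] t,az [ 51.201 -33.637] tcp [ 0.447 -0.202  0.301] t,az [ 51.201 -33.637] tcp [ 0.447 -0.452  0.301] [-1.07  -0.438  2.095  0.57   0.735 -2.347]
```

```bash
cat > run2.py <<'E'
from sim import *
np.set_printoptions(precision=3,suppress=True)
j=np.array([.0754,-.542,2.5565,-1.0236,.5683,-.201]);F=np.array([.4758,-.0097,0])
def rep(k,j):
    t,r=fkr(j);z=r.apply([0,0,1]);d=t-.019*z-F;b=np.array([z[0],z[1]])/np.hypot(z[0],z[1])
    print(k,'t,az',taz(r),'tcp',t,'graspfwd %.1f lat %.1f mm, h %.1f'%(1e3*d[:2]@b,1e3*(d[1]*b[0]-d[0]*b[1]),1e3*d[2]),j[:5])
rep(0,j)
for k in range(1,11):
    t,r=fkr(j);P=np.array([.505,.02,-.06]) ;v=P-t;v*=min(1,.05/np.linalg.norm(v));j=solve(t+v,r,j);rep(k,j)
z=fkr(j)[1].apply([0,0,1])
for t in(45,46,47):
  for az in(-30,-28,-26): 
    z=tz(t,az);print(t,az,[ '%.3f'%ik(F+[0,0,.033]+(.021-bk)*z,z,[.03,-.28,2.47,-.9,.46])[1] for bk in(0,.015)])
E
timeout 300 python3 run2.py
```

```text
0 t,az [ 52.069 -31.322] tcp [ 0.472 -0.019  0.083] graspfwd -13.8 lat -9.8 mm, h 94.9 [ 0.075 -0.542  2.557 -1.024  0.568]
1 t,az [ 49.963 -30.142] tcp [ 0.471 -0.015  0.06 ] graspfwd -16.3 lat -7.3 mm, h 72.0 [ 0.063 -0.486  2.555 -1.02   0.522]
2 t,az [ 47.784 -29.013] tcp [ 0.473 -0.01   0.039] graspfwd -16.1 lat -1.3 mm, h 51.3 [ 0.055 -0.414  2.538 -1.02   0.481]
3 t,az [ 45.521 -27.966] tcp [ 0.48  -0.003  0.019] graspfwd -13.3 lat 7.5 mm, h 31.9 [ 0.053 -0.33   2.509 -1.02   0.446]
4 t,az [ 43.204 -27.034] tcp [ 0.489  0.004 -0.002] graspfwd -8.1 lat 18.4 mm, h 12.2 [ 0.053 -0.236  2.469 -1.02   0.415]
5 t,az [ 40.859 -26.23 ] tcp [ 0.498  0.012 -0.023] graspfwd -1.8 lat 29.7 mm, h -8.9 [ 0.056 -0.138  2.424 -1.02   0.387]
6 t,az [ 39.067 -25.675] tcp [ 0.504  0.017 -0.041] graspfwd 1.8 lat 36.3 mm, h -26.7 [ 0.055 -0.067  2.393 -1.02   0.365]
7 t,az [ 38.184 -25.407] tcp [ 0.505  0.019 -0.051] graspfwd 2.2 lat 38.1 mm, h -36.0 [ 0.053 -0.036  2.382 -1.02   0.353]
8 t,az [ 37.754 -25.277] tcp [ 0.505  0.019 -0.056] graspfwd 2.3 lat 38.7 mm, h -40.6 [ 0.052 -0.021  2.377 -1.02   0.347]
9 t,az [ 37.546 -25.215] tcp [ 0.505  0.02  -0.058] graspfwd 2.3 lat 39.0 mm, h -42.8 [ 0.051 -0.014  2.375 -1.02   0.344]
10 t,az [ 37.446 -25.185] tcp [ 0.505  0.02  -0.059] graspfwd 2.3 lat 39.2 mm, h -43.9 [ 0.051 -0.011  2.374 -1.02   0.343]
45 -30 ['0.000', '0.000']
45 -28 ['0.000', '0.000']
45 -26 ['0.000', '0.000']
46 -30 ['0.013', '0.000']
46 -28 ['0.006', '0.000']
46 -26 ['0.000', '0.000']
47 -30 ['0.026', '0.009']
47 -28 ['0.020', '0.002']
47 -26 ['0.012', '0.000']
```

```bash
python3 -m pendant '[[1,[0.3,0.136,0.26],0]]'|grep cont
python3 -m pendant '[[1,[0.3,0.136,0.26],0]]'|grep cont
cat > rel.py <<'E'
import sys
from plant import manip
from h import *
F=np.array([float(a) for a in sys.argv[1:4]])
s=manip.state();r=Rq(s['tool_rot']);z=r.apply([0,0,1]);d=np.array(s['tool_pos'])-.019*z-F;b=z[:2]/np.hypot(*z[:2])
print('t,az',np.round(np.degrees([np.arccos(-z[2]),np.arctan2(z[1],z[0])]),1),'grasp fwd %.1f lat %.1f h %.1f'%(1e3*d[:2]@b,1e3*(d[1]*b[0]-d[0]*b[1]),1e3*d[2]),'yz %.3f'%r.apply([0,1,0])[2])
E
python3 st.py; python3 rel.py .4758 -.0097 .006
```

```text
contact_force: [0.7, 0.1, 0.5]
contact_force: [0.7, -0.2, 0.4]
26.55 p [ 0.468  -0.0081  0.0367] x [-0.5693  0.357  -0.7405] y [0.5063 0.862  0.0263] z [ 0.6477 -0.3599 -0.6715] j [ 0.0632 -0.4267  2.5506 -1.0236  0.4877 -0.1614] F [ 0.7418 -0.2165  0.4298] g 0.9998899977789373 0.0
t,az [ 47.8 -29.1] grasp fwd -21.7 lat -2.4 h 43.4 yz 0.026
```

```bash
python3 go.py .485 -.008 -.008; python3 go.py .4813 -.0125 .0201
```

```text
units [0.195 0.063 0.342] mm 47.8
units [0.026 0.021 0.178] mm 21.7
```

```bash
python3 -m pendant '[[1,[0.195,0.063,0.342],0]]'|grep cont; python3 -m pendant '[[1,[0,0,0],0],[1,[0,0,0],0]]'|grep cont;python3 rel.py .4758 -.0097 .006; python3 st.py;python3 go.py .4813 -.0125 .0201
```

```text
contact_force: [0.2, 0.2, 0.7]
contact_force: [0.7, 0.5, 0.4]
t,az [ 45.7 -28.3] grasp fwd -11.7 lat -5.3 h 22.7 yz 0.031
26.85 p [ 0.4749 -0.0153  0.0154] x [-0.5938  0.3691 -0.7149] y [0.5002 0.8653 0.0314] z [ 0.6302 -0.339  -0.6985] j [ 0.0176 -0.3449  2.5276 -1.0237  0.4223 -0.1716] F [0.6724 0.5158 0.4027] g 0.999257714931597 0.0
units [-0.051  0.048 -0.002] mm 8.4
```

```bash
python3 -m pendant '[[1,[-0.025,0.049,-0.02],-0.014],[1,[-0.05,0.049,0.01],-0.014],[1,[-0.08,0.049,0.04],-0.014],[1,[-0.109,0.049,0.063],-0.014],[1,[-0.109,0.049,0.063],-0.014],[1,[-0.109,0.049,0.063],-0.014]]'|grep cont;python3 rel.py .4758 -.0097 .006; python3 st.py
python3 - <<'E'
from plant import manip
import cv2,numpy as np
a=manip.grab_frame('wrist')['img'];b=manip.grab_frame('side')['img'][150:320,230:430]
o=np.zeros((340,800,3),np.uint8);o[:300,:400]=cv2.resize(a,(400,300));o[:340,400:]=cv2.resize(b,(400,340))
cv2.imwrite('pics/w3.png',o[:,:,::-1])
E
```

```text
contact_force: [-0.9, 0.2, -1.0]
t,az [ 45.6 -28.3] grasp fwd 2.7 lat -0.3 h 26.5 yz 0.000
27.45 p [ 0.49   -0.0177  0.0192] x [-0.6157  0.3313 -0.715 ] y [0.4736 0.8808 0.0002] z [ 0.6298 -0.3384 -0.6991] j [ 0.0086 -0.3059  2.4915 -1.0236  0.4144 -0.2207] F [-0.883   0.2476 -1.0205] g 0.9959131033069288 0.0
```

View pics/w3.png

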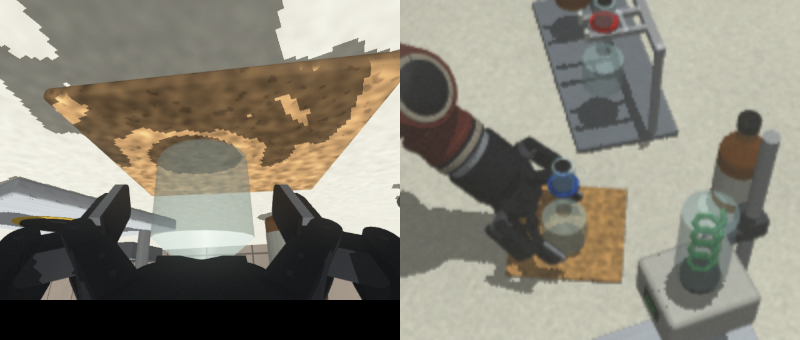

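The flask body is centred between the pads, with its edges at x 155–253 and the pads at 130–275. Closing gently.

```bash
python3 -m pendant '[[0.8,[0,0,0],0],[0.69,[0,0,0],0],[0.69,[0,0,0],0]]'|tail -3;python3 -m pendant '[[0.65,[0,0,0],0],[0.65,[0,0,0],0]]'|tail -3;python3 -m pendant '[[0.635,[0,0,0],0],[0.635,[0,0,0],0]]'|tail -3;python3 -m pendant '[[0.625,[0,0,0],0],[0.625,[0,0,0],0]]'|tail -3
```

```text
contact_force: [-0.7, -0.6, 0.1]
gripper_width: 0.688
grasp_force: 0.0
contact_force: [-0.0, -0.4, 0.2]
gripper_width: 0.653
grasp_force: 0.0
contact_force: [0.2, 0.2, 0.4]
gripper_width: 0.634
grasp_force: 0.6
contact_force: [0.3, 0.2, 0.3]
gripper_width: 0.63
grasp_force: 16.0
```

```bash
python3 -m pendant '[[0.62,[0,0,0],0],[0.62,[0,0,0],0]]'|tail -3
cat > run3.py <<'E'
from sim import *
from plant import manip
np.set_printoptions(precision=3,suppress=True)
s=manip.state();j=np.array(s['joint_pos']);t0,r0=fkr(j);print(np.array(s['tool_pos'])-t0)
F0=np.array([.4758,-.0097,.006]);
for F in([.4758,-.0097,.03],[.49,-.06,.03],[.505,-.11,.03],[.52,-.16,.03],[.53,-.2,.03],[.542,-.239,.03],[.542,-.239,.018]):
    t=t0+np.array(F)-F0;j=solve(t,r0,j);tt,r=fkr(j);print(F,j,'poserr %.1f mm rot %.3f'%(1e3*np.linalg.norm(tt-t),(r0.inv()*r).magnitude()))
E
python3 run3.py
```

```text
contact_force: [-0.0, 0.6, 2.2]
gripper_width: 0.623
grasp_force: 25.7
[ 0. -0.  0.]
[0.4758, -0.0097, 0.03] [ 0.009 -0.385  2.494 -0.888  0.459 -0.37 ] poserr 0.0 mm rot 0.000
[0.49, -0.06, 0.03] [-0.146 -0.363  2.478 -0.773  0.355 -0.583] poserr 0.0 mm rot 0.000
[0.505, -0.11, 0.03] [-0.285 -0.309  2.441 -0.59   0.268 -0.851] poserr 0.0 mm rot 0.000
[0.52, -0.16, 0.03] [-0.406 -0.237  2.387 -0.305  0.206 -1.211] poserr 0.0 mm rot 0.000
[0.53, -0.2, 0.03] [-0.492 -0.178  2.339 -0.     0.184 -1.57 ] poserr 0.0 mm rot 0.000
[0.542, -0.239, 0.03] [-0.563 -0.11   2.28   0.281  0.183 -1.897] poserr 0.0 mm rot 0.000
[0.542, -0.239, 0.018] [-0.563 -0.08   2.28   0.334  0.155 -1.95 ] poserr 0.0 mm rot 0.000
```

```bash
python3 -m pendant '[[0.62,[-0.015,0,-0.015],0],[0.62,[-0.05,0,-0.05],0],[0.62,[-0.09,0,-0.09],0],[0.62,[-0.125,0,-0.122],0],[0.62,[-0.143,0,-0.14],0],[0.62,[-0.143,0,-0.14],0]]'|tail -3;python3 st.py
python3 -m pendant '[[0.62,[-0.024,-0.035,0.025],0],[0.62,[-0.07,-0.105,0.073],0],[0.62,[-0.13,-0.19,0.133],0],[0.62,[-0.19,-0.28,0.195],0],[0.62,[-0.25,-0.366,0.256],0],[0.62,[-0.31,-0.453,0.317],0],[0.62,[-0.37,-0.541,0.378],0],[0.62,[-0.43,-0.629,0.44],0],[0.62,[-0.486,-0.711,0.497],0],[0.62,[-0.486,-0.711,0.497],0]]'|tail -3;python3 st.py
python3 -m pendant '[[0.62,[-0.03,-0.044,0.031],0],[0.62,[-0.08,-0.117,0.082],0],[0.62,[-0.14,-0.205,0.143],0],[0.62,[-0.2,-0.292,0.204],0],[0.62,[-0.26,-0.38,0.266],0],[0.62,[-0.32,-0.468,0.327],0],[0.62,[-0.36,-0.526,0.368],0],[0.62,[-0.38,-0.556,0.389],0],[0.62,[-0.38,-0.556,0.389],0]]'|tail -3;python3 st.py
```

```text
contact_force: [-0.8, -0.5, -1.4]
gripper_width: 0.624
grasp_force: 25.7
29.25 p [ 0.49   -0.0175  0.0435] x [-0.6155  0.331  -0.7153] y [0.4732 0.8809 0.0004] z [ 0.6303 -0.3382 -0.6988] j [ 0.009  -0.3864  2.4939 -0.8878  0.4593 -0.3705] F [-0.8492 -0.4713 -1.3972] g 0.6244860646694276 25.745657752995612
contact_force: [0.6, 0.6, -0.5]
gripper_width: 0.629
grasp_force: 25.8
30.25 p [ 0.5231 -0.1338  0.043 ] x [-0.6154  0.3326 -0.7147] y [ 0.4755  0.8797 -0.    ] z [ 0.6287 -0.3398 -0.6995] j [-0.3253 -0.2894  2.4268 -0.5188  0.2467 -0.9455] F [ 0.6181  0.5528 -0.5155] g 0.6287831628388703 25.81092132910271
contact_force: [0.6, 0.0, 0.0]
gripper_width: 0.623
grasp_force: 25.8
31.15 p [ 0.5488 -0.2219  0.0426] x [-0.6164  0.3316 -0.7142] y [0.4736 0.8808 0.0002] z [ 0.6291 -0.3381 -0.7   ] j [-0.5186 -0.1513  2.3174  0.1012  0.1811 -1.6879] F [0.6457 0.0083 0.0307] g 0.6233744180338616 25.808031925116666
```

```bash
python3 -m pendant '[[0.62,[-0.03,-0.044,0.031],0],[0.62,[-0.065,-0.095,0.067],0],[0.62,[-0.095,-0.138,0.097],0],[0.62,[-0.106,-0.155,0.108],0],[0.62,[-0.106,-0.155,0.108],0]]'|grep cont;python3 st.py
python3 - <<'E'
from plant import manip
import cv2,numpy as np
a=manip.grab_frame('top')['img'][180:280,350:450];f=manip.grab_frame('side');b=f['img'][260:400,290:430]
o=np.zeros((560,800,3),np.uint8);o[:240,:240]=cv2.resize(a,(240,240));o[:,240:]=cv2.resize(b,(560,560),interpolation=cv2.INTER_CUBIC)
cv2.imwrite('pics/s4.png',o[:,:,::-1])
E
```

```text
contact_force: [-0.4, 0.2, -0.5]
31.65 p [ 0.556  -0.2464  0.0429] x [-0.6163  0.3311 -0.7145] y [0.473  0.8811 0.0003] z [ 0.6296 -0.3378 -0.6996] j [-0.5628 -0.1098  2.2807  0.2797  0.183  -1.8949] F [-0.3629  0.1942 -0.5022] g 0.6254187466502316 25.808753043820616
```

View pics/s4.png

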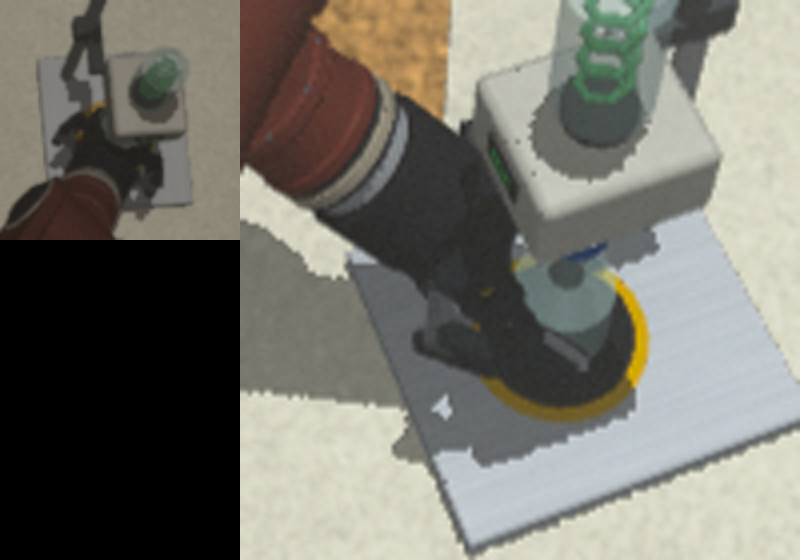

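Run:
```python
import pickle
from h import *
f=pickle.load(open('F.pkl','rb'))['side']
def pr(P):
    c=Rq(f['rotation']).inv().apply(np.array(P)-f['eye']);return np.round([(f['fx']*c[0]/c[2]+f['cx']-290)*4+240,(f['fy']*c[1]/c[2]+f['cy']-260)*4])
q=np.linspace(0,2*np.pi,60)
for z in(.03,.076,.089,.136):
    rr={.03:.027,.076:.027,.089:.0095,.136:.018}[z]
    P=np.array([pr([.542+rr*np.cos(a),-.239+rr*np.sin(a),z]) for a in q]);print(z,pr([.542,-.239,z]),'x',P[:,0].min(),P[:,0].max(),'y',P[:,1].min(),P[:,1].max())
```

```text
0.03 [556. 323.] x 506.0 606.0 y 278.0 370.0
0.076 [564. 284.] x 512.0 616.0 y 237.0 332.0
0.089 [566. 272.] x 547.0 584.0 y 256.0 289.0
0.136 [574. 228.] x 537.0 610.0 y 196.0 261.0
```

The predicted outline matches the picture: body x 512–616 predicted against 518–618 seen, and neck at (566,272). Lowering now.

```bash
python3 -m pendant '[[0.62,[0.01,0,0.01],0],[0.62,[0.022,0,0.022],0],[0.62,[0.034,0,0.034],0],[0.62,[0.045,0,0.044],0],[0.62,[0.053,0,0.052],0],[0.62,[0.056,0,0.055],0],[0.62,[0.056,0,0.055],0]]'|grep -E 'pos|cont'
python3 -m pendant '[[0.62,[0.003,0,0.003],0],[0.62,[0.006,0,0.006],0],[0.62,[0.006,0,0.006],0]]'|grep -E 'pos|cont'
python3 -m pendant '[[0.62,[0.003,0,0.003],0],[0.62,[0.003,0,0.003],0]]'|grep -E 'pos|cont'
```

```text
tool_pos: [0.5562, -0.2467, 0.0336]
contact_force: [0.7, 0.7, -1.1]
tool_pos: [0.5562, -0.2467, 0.0327]
contact_force: [-0.5, 0.2, -1.5]
tool_pos: [0.5562, -0.2467, 0.0322]
contact_force: [0.3, -0.9, -1.1]
```

```bash
python3 -m pendant '[[0.62,[0.003,0,0.003],0],[0.62,[0.003,0,0.003],0]]'|grep -E 'pos|cont'
python3 -m pendant '[[0.62,[0.003,0,0.003],0],[0.62,[0.003,0,0.003],0]]'|grep -E 'pos|cont'
python3 -m pendant '[[0.62,[0.003,0,0.003],0],[0.62,[0.003,0,0.003],0]]'|grep -E 'pos|cont'
```

```text
tool_pos: [0.5562, -0.2467, 0.0316]
contact_force: [-0.3, -0.4, -1.5]
tool_pos: [0.5564, -0.2469, 0.0314]
contact_force: [0.2, 0.1, 0.3]
tool_pos: [0.5568, -0.2471, 0.0314]
contact_force: [-0.9, 0.5, 1.4]
```

```bash
python3 -m pendant '[[0.626,[0,0,0],0],[0.632,[-0.003,0,-0.003],0],[0.645,[-0.004,0,-0.004],0],[0.68,[-0.004,0,-0.004],0],[0.8,[-0.004,0,-0.004],0],[0.95,[-0.004,0,-0.004],0],[0.95,[-0.004,0,-0.004],0],[0.95,[-0.004,0,-0.004],0]]'|tail -3
python3 -m pendant '[[0.95,[0,0,-0.1],0],[0.95,[0,0,-0.25],0],[0.95,[0,0,-0.45],0],[0.95,[0,0,-0.7],0],[0.95,[0,0,-1],0],[0.95,[0,0,-1],0],[0.95,[0,0,-1],0]]'|grep -E 'pos|cont'
python3 -m pendant '[[0.95,[0,0,-0.3],0],[0.95,[0,0,-0.6],0],[0.95,[0,0,-0.6],0],[0.95,[0,0,-0.6],0],[0.95,[0,0,-0.6],0]]'|grep -E 'pos|cont'; python3 st.py
python3 - <<'E'
from plant import manip
import cv2,numpy as np
a=manip.grab_frame('wrist')['img'];f=manip.grab_frame('side');b=f['img'][260:400,290:430]
o=np.zeros((480,800,3),np.uint8);o[:240,:320]=cv2.resize(a,(320,240));o[:,320:]=cv2.resize(b,(480,480),interpolation=cv2.INTER_CUBIC)
cv2.imwrite('pics/s5.png',o[:,:,::-1])
E
```

```text
contact_force: [-0.2, 0.0, 0.6]
gripper_width: 0.95
grasp_force: 0.0
tool_pos: [0.4811, -0.2065, 0.1173]
contact_force: [-0.2, 0.3, 0.1]
tool_pos: [0.4348, -0.1815, 0.1623]
contact_force: [0.4, -0.3, -0.9]
35.55 p [ 0.4348 -0.1815  0.1623] x [-0.6196  0.3333 -0.7106] y [0.473  0.8811 0.0008] z [ 0.6264 -0.3356 -0.7036] j [-0.5996 -0.9132  2.5565  0.1169  0.7142 -1.7341] F [ 0.394  -0.3293 -0.9435] g 0.9467338323096148 0.0
```

View pics/s5.png

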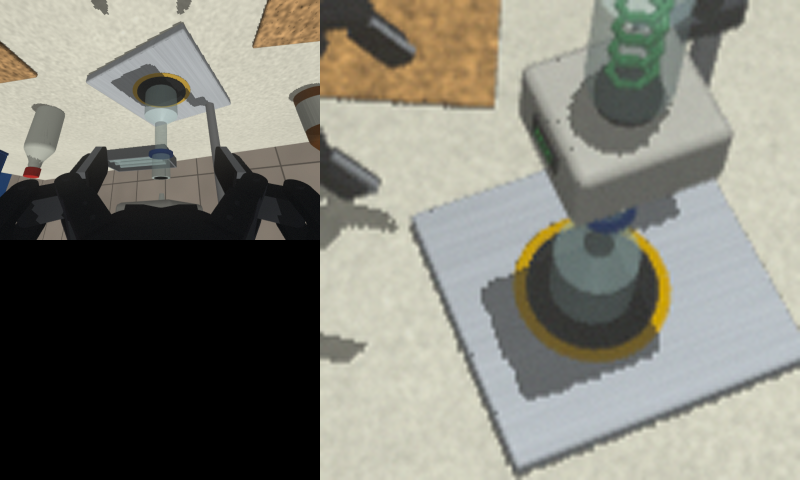

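The flask stands upright at the centre of the pad, with its body centre at x≈592 matching the rim centre at (592,288). The gripper is clear, so I'm handing in.

```bash
python3 -c "
from plant import manip
print(manip.job_done())"
```

```text
the job is handed in; nothing more can be done
None
```

The blue-collared flask stood released on the cork mat and now stands released and upright on the black pad, centred under the drip tip to within about 2 mm by the camera; the job is handed in at about 36 s, though the hand-in returned no verdict.

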